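Lock a grinding jar into a bench mill with a hitch pin

ROBOT

A 6-joint arm with a two-finger parallel gripper is mounted at the origin on a cart in front of the work surface, level with it; the furniture and walls round the work are solid. World frame = base frame: x ahead of the robot, y to its left, z up, the work surface at z = 0. Lengths are in m, angles in degrees, forces in N, time in s.
With the tool pointing down it reaches from about 0.3 to 0.95 m from the base axis. Payload 3.1 kg.
Tool frame: the origin (TCP) lies between the finger pads; the fingertips stand 25 mm ahead of it and the grasp point (between the pads) lies 6 mm ahead of it (arm.tip_reach is the distance from the TCP to the fingertips, in m); y points along the fingers, x is the direction in which the jaws open and shut, and the axes are right-handed (so a half turn about y gives the same grasp; the last joint's range is limited). The gripper opens to 85 mm and grips with 20 to 120 N. Pads are 22 mm wide; open, the fingers measure 114 mm over their backs; the gripper's body (76 mm by 85 mm) begins 54 mm behind the grasp point. The pads swing forward as they close: fully open they stand 13 mm farther back than shut.
Start: joints at [66.767, 17.653, 93.61, -0, 68.738, -3.994], TCP at [0.206, 0.59, 0.256] pointing down, gripper open.
Joint ranges: [-175.34, 175.34], [-45.06, 112.39], [2.9, 150.54], [-68.45, 248.45], [3.09, 151.38], [-168.51, 168.51]. Speed limits (degrees/s): [159.86, 159.86, 180, 180, 180, 180].

INTERFACE

Orientations are given as [roll, pitch, yaw] about the fixed x, y, z axes, in that order (R = Rz(yaw) Ry(pitch) Rx(roll)).
In Python, from rig import arm gives the robot as it stands.
- The arm moves only by the tool step_arm, never from a script. Its argument "motion" is a list of rows, each an object of numbers: "jaw": the finger opening in mm, from 0 to 85.4; "x", "y", "z": the shift along the tool's x, y, z in mm; "spin": the turn about the tool's y in degrees. In form: [{"jaw": .., "x": .., "y": .., "z": .., "spin": ..}, ...]. A call has 1 to 10 rows; each row shifts and turns the commanded pose from where the row before left it, along the tool's axes as they then stand; what a row does not reach is not made up. A row lasts 1/8 s, in which the tool goes at most 62.5 mm and 10.7 degrees, less where a joint would pass 70% of its speed; a pose out of reach is approached as far as the arm can. A call is refused whole if a number of a shift passes 62.5 or a number of a turn 10.7, either way. A call with a gripper value outside its range is refused whole. The fingers move at their own pace and stop on an object; "squeeze" is the grip in N (left out, the last holds). Time passes only in rows, so rows that do not move let the fingers close. It gives the time, the measured TCP pose, the force and the opening at its end, in the units of the state.
- arm.observe(): the state, without advancing time (a new reading comes with each control period).
- arm.snapshot(name): name is "scene" or "top"; returns the picture (420x560x3 uint8, red, green, blue); there is no depth.
- arm.calibration(name): a dict with "K" (3x3 intrinsics, pixels), "world_from_camera" (4x4, takes a point from camera to world coordinates). Camera axes: x right, y up, looking along -z (the intrinsics and any distortion apply to the point x, -y, -z); pixel columns grow to the right and rows downward; lengths in m; the calibration is good to about 2 mm. A picture is of the moment at which its call begins. calibration takes no time and is no camera call.
- arm.finish_job(): hands the job in, once; it reports no verdict.
The state is a dict: "time_s": time; "joint_pos": joint angles; "qd": joint speeds; "effort": joint torques, N m; "ee_pos": TCP position; "ee_rot": TCP orientation; "contact_force": force on the tool from outside, world axes, zero at the start; "moment": the same for the moment, N m; "opening": finger opening in m.
Only numpy, scipy, OpenCV 4.12 (cv2) and the standard library are available. Lean on these libraries where they do the work, as an engineer would, in place of code of your own. Each camera call takes 0.05 s, during which the arm holds its last target.

TASK

Make the grinding jar ready for milling: swing the mill's raised clamp bar down onto the jar so that its slot drops over the post, push the hitch pin fully home through the cross hole of the post above the bar, and swing the pin's sprung wire loop over the top of the post until it has snapped shut. Leave the pin locked there, and do not shift the other things on the bench.

Things in the scene. Friction and masses are not known exactly. Their poses are not given: they have to be found in the camera images.
- mill: bench vibratory mill, fixed: white housing 200 x 270 mm with a steel grinding jar (98 mm wide) on its table. Origin: centre of the underside, on the bench. x: from its front panel to its back; y: from the post to the hinge bracket; z up. Housing 48 mm high, table 56 mm, jar lid 104 mm
- bar_hinge (a point): hinge axis of the clamp bar, at mill x 0, y +95 mm, 117 mm above the bench; the axis runs along the mill's x
- clamp_bar (a joint): angle of the aluminium clamp bar in rad: 0 = level, fully down on the jar; positive = raised (starts 0.5 to 1.0, stop at 1.05). It stays where it is left by hinge friction (2 to 4 N at its end moves it). The bar is 42 to 50 mm wide and 10 mm thick and runs towards the mill's -y; down, its top is 122 mm above the bench. Its slot, 32 mm wide and 36 mm long, passes over the post
- bar_tab (a point): top face of the thumb tab at the free end of the bar, 236 mm from the hinge axis, 11 mm from the tip; the tab is 30 mm wide, 32 mm long, 8 mm thick. Axes turn with the bar: x along the hinge axis, z out of its top face
- post_hole (a point): middle of the cross hole in the steel post (head 28 x 28 mm), 132 mm above the bench, axes as the mill's: the hole is 15 mm wide and runs 28 mm through along x, from x -14 mm (mouth towards the robot, chamfered 2 mm) to x +14 mm. Above it the post is 28 mm square up to 18.5 mm and then tapers to its end, 29.5 mm above this point
- pin_grip (a point): centre of the grey grip block of the hitch pin (0.15 to 0.25 kg), 50 mm long (x), 26 mm wide (y), 34 mm high (z); the pin lies on the bench on the flat of this block, its axis level and 17 mm up. x runs along the pin to its tip. Fully home, the pin's shoulder meets the post and this point is 55 mm in front (-x) of the hole's middle
- pin_tip (a point): tip of the hitch pin, on its axis, 85 mm from pin_grip; axes as pin_grip. Measured from pin_grip along x: grip block to 25 mm, neck 20 mm thick to the shoulder at 41 mm, shank 13 mm thick to 67 mm, a groove for the bow, then a head 11 mm thick that tapers to 6 mm at the tip. Fully home the tip is 30 mm beyond (+x) the hole's middle
- pin_loop (a joint): swing angle of the pin's wire loop in rad: starts at 0.95 to 1.1 (stop 1.1), open, standing forward and up; 0 = shut, lying level round the post. It stays where it is put (light friction)
- loop_hinge (a point): middle of the loop's hinge axis, which crosses the pin's neck (along y) 33 mm ahead of pin_grip (x) and 7.5 mm above the pin's axis; axes as pin_grip. The loop is a U of 5 mm wire, 36 mm wide inside, its bow 35 mm clear of this axis
- loop_tab (a point): top of the thumb tab on the loop's bow, at the middle of the tab (24 mm wide, 24 mm long), 51 mm from loop_hinge; x away from the hinge. The bow is sprung: pressed down over the tapered post end it slides out 2 to 3 mm against about 3 N and draws in behind the post's far side. 10 to 15 N down on the tab takes it over, to level with loop_hinge, but only with the pin fully home
- timer: white lab timer lying flat, 62 x 62 x 18 mm; a bystander. Origin under its centre
- tweezers: steel tweezers, 122 mm long, left of the mill; a bystander. Origin under its centre
There are look-alikes about, which are no part of the job. There is more than one size of the part that bears pin_grip; the job needs the middle-sized.

How it is judged (in metres and radians):
On the way, in this order (a step that is already met when the one before it is completed fails the run):
1. the clamp bar is down on the jar, its slot over the post (value of joint clamp_bar below 0.04 rad), for 0.2 s.
2. the pin is home through the cross hole of the post, above the bar (value of joint clamp_bar below 0.04 rad and x of pin_tip in the frame of post_hole above 0.024 m and y of pin_tip in the frame of post_hole between -0.007 and 0.007 m and z of pin_tip in the frame of post_hole between -0.007 and 0.007 m and angle between the x axis of pin_grip and the x axis of post_hole, either way round below 0.17 rad), for 0.2 s.
3. the loop is shut round the post (all of step 2 and value of joint pin_loop below 0.12 rad), for 0.2 s.
At the end, for the whole second after the job is handed in: The clamp bar is down (below 0.04 rad); the pin lies through the post's cross hole within 6 mm of fully home, its tip within 7 mm of the hole's line, along it to 0.17 rad; the loop is shut round the post (below 0.12 rad); the pin is released and at rest (all of step 3 and linear speed of pin below 0.02 m/s); the robot touches nothing.
It fails at once if the timer or the tweezers are shifted by more than 40 mm (distance of any of timer, tweezers from where it was at the start of the episode above 0.04 m).
It also fails if it takes over 61 s, if anything falls off the work surface, if the arm or the gripper's body presses on something with over 40 N, if the wrist force passes 120 N, or if a joint passes its speed limit or range.

## Working session

There is one attempt and no reset: what is moved stays moved. The work goes in short steps, Python scripts to look and compute and a tool call to move; the robot and the scene stay as the last step left them, time stands still between calls to the robot, and variables do not carry over. Pictures are saved under pics/ and viewed, and the job is handed in when it is done.

Besides the shell and the picture viewer there is one more tool, called after "Call:" by a JSON object that holds its "fn" and its "kwargs". step_arm: Moves the arm, as the interface text tells. Its arguments: {"type":"object","properties":{"motion":{"type":"array"},"squeeze":{"type":"number"}},"required":["motion"]}

```bash
ls -la; mkdir -p pics; python3 - <<'E'
from rig import arm
import cv2,numpy as np
np.set_printoptions(precision=4,suppress=True)
print(arm.observe())
for n in ("scene","top"):
    im=arm.snapshot(n); cv2.imwrite(f"pics/{n}0.png",im[:,:,::-1]); print(arm.calibration(n))
E
```

```text
total 12
drwxr-xr-x  3 agent agent 4096 Dec  7 02:22 .
drwxr-xr-x 23 root  root  4096 Dec  7 02:22 ..
drwxr-xr-x  2 agent agent 4096 Dec  7 02:22 pics
{'time_s': 0.0, 'joint_pos': array([66.7659, 17.7036, 93.6911, -0.0002, 68.7379, -3.9964]), 'qd': array([ 0.0379,  0.0451, -0.0529,  0.0217, -0.0663,  0.062 ]), 'effort': array([  0.001 , -41.5248, -27.6662,   0.    ,   0.0104,   0.    ]), 'ee_pos': array([0.2057, 0.5894, 0.255 ]), 'ee_rot': array([-89.991 ,   0.1323,  70.7624]), 'contact_force': array([-0.2129, -0.4514,  0.6151]), 'moment': array([ 0.0066,  0.0124, -0.0441]), 'opening': 0.08547158247017686}
{'K': array([[523.696 ,   0.    , 284.4582],
       [  0.    , 523.696 , 209.6065],
       [  0.    ,   0.    ,   1.    ]]), 'world_from_camera': array([[ 0.7989,  0.4476, -0.4018, -0.1602],
       [-0.6014,  0.5809, -0.5485, -0.8459],
       [-0.0121,  0.6798,  0.7333,  1.3679],
       [ 0.    ,  0.    ,  0.    ,  1.    ]])}
{'K': array([[455.5652,   0.    , 274.8137],
       [  0.    , 455.5652, 208.6643],
       [  0.    ,   0.    ,   1.    ]]), 'world_from_camera': array([[ 0.0044,  0.9989, -0.0473,  0.4603],
       [-0.9998,  0.0036, -0.0172,  0.0698],
       [-0.017 ,  0.0473,  0.9987,  1.3154],
       [ 0.    ,  0.    ,  0.    ,  1.    ]])}
```

View pics/scene0.png

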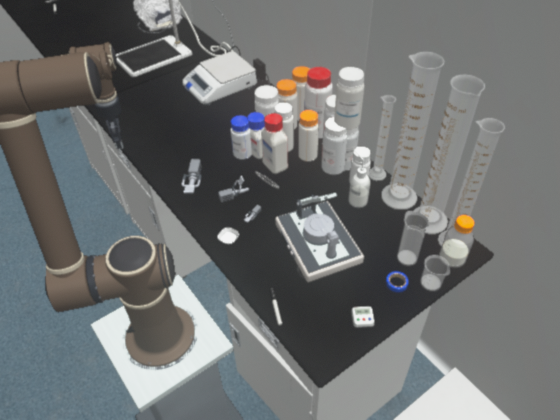

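View pics/top0.png

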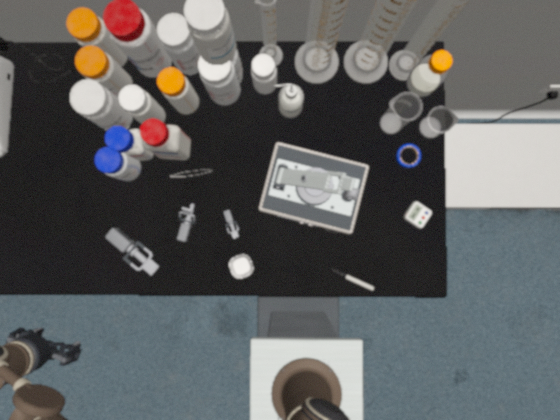

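```bash
python3 - <<'E'
import cv2,numpy as np
t=cv2.imread("pics/top0.png"); s=cv2.imread("pics/scene0.png")
a=cv2.resize(t[195:285,95:265],None,fx=4.5,fy=4.5,interpolation=cv2.INTER_CUBIC)
cv2.imwrite("pics/c1.png",a)
cv2.imwrite("pics/c2.png",cv2.resize(t[135:240,250:380],None,fx=5.5,fy=5.5,interpolation=cv2.INTER_CUBIC))
cv2.imwrite("pics/c3.png",cv2.resize(s[150:250,170:290],None,fx=6,fy=6,interpolation=cv2.INTER_CUBIC))
cv2.imwrite("pics/c4.png",cv2.resize(s[185:280,265:370],None,fx=6,fy=6,interpolation=cv2.INTER_CUBIC))
E
```

```text
(no output)
```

View pics/c1.png

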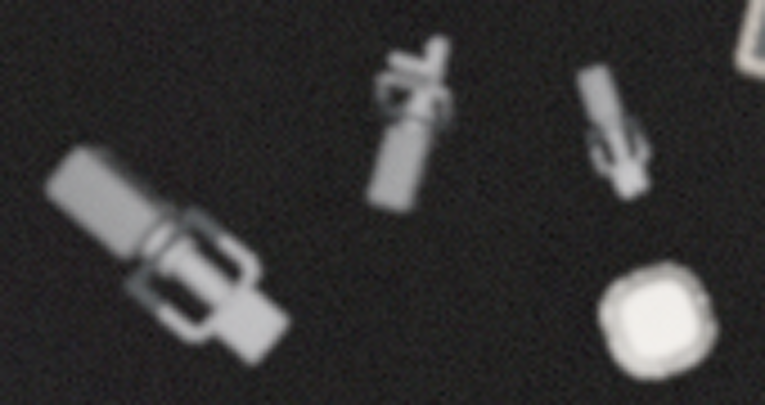

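View pics/c2.png

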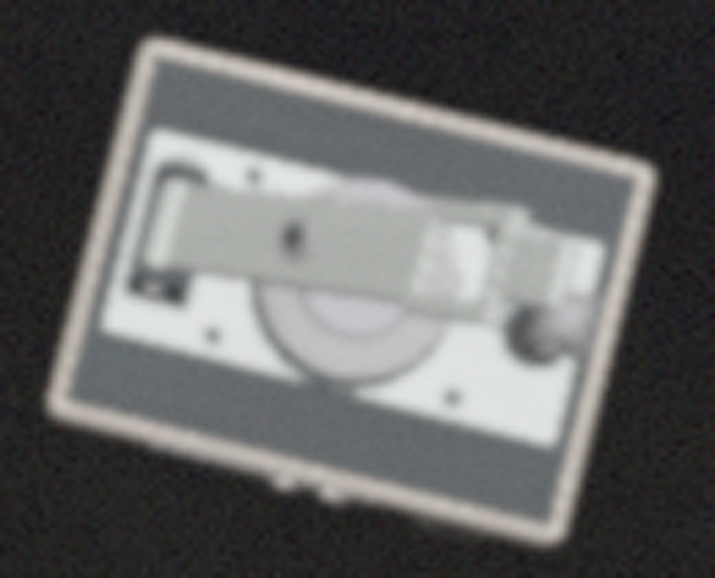

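View pics/c3.png

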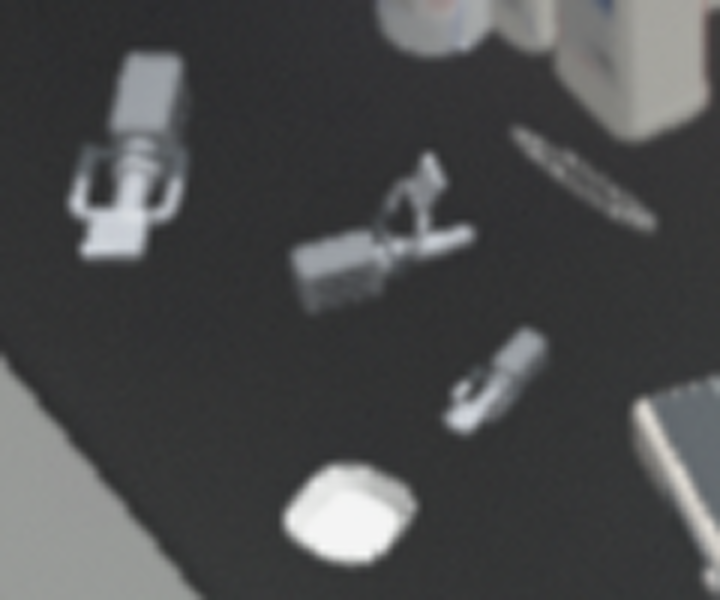

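View pics/c4.png

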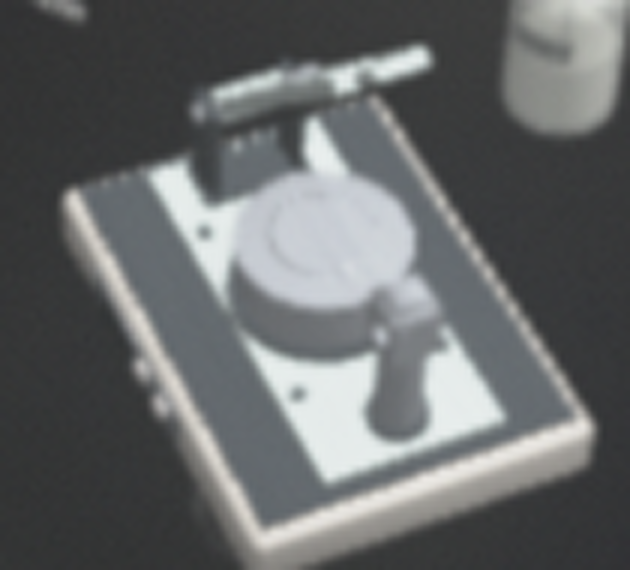

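```bash
cat > h.py <<'E'
from rig import arm
import cv2,numpy as np
from scipy.optimize import least_squares
from scipy.spatial.transform import Rotation as R
np.set_printoptions(precision=4,suppress=True)
CAL={n:arm.calibration(n) for n in("scene","top")}
def proj(n,P):
    c=CAL[n];T=np.linalg.inv(c["world_from_camera"]);P=np.atleast_2d(P)
    q=P@T[:3,:3].T+T[:3,3]; q=q*[1,-1,-1]; p=q@c["K"].T; return p[:,:2]/p[:,2:]
def back(n,uv,z):
    c=CAL[n];W=c["world_from_camera"];uv=np.atleast_2d(uv)
    d=np.c_[uv,np.ones(len(uv))]@np.linalg.inv(c["K"]).T*[1,-1,-1]@W[:3,:3].T
    s=(z-W[2,3])/d[:,2]; return W[:3,3]+d*s[:,None]
def mill(p,Q):
    return R.from_euler('z',p[2]).apply(np.atleast_2d(Q))+[p[0],p[1],0]
def snap(n,name):
    im=arm.snapshot(n)[:,:,::-1].copy(); cv2.imwrite(f"pics/{name}.png",im); return im
E
python3 - <<'E'
from h import *
t=np.array([[145,38],[655,165],[560,545],[50,410]])/5.5+[250-.4,135-.4]
b=back("top",t,0.048); print(b)
# corners mill: TL in img = +x,+y ; TR=+x,-y; BR=-x,-y; BL=-x,+y
Q=np.array([[.1,.135,.048],[.1,-.135,.048],[-.1,-.135,.048],[-.1,.135,.048]])
f=lambda p:(proj("top",mill(p,Q))-t).ravel()
r=least_squares(f,[.55,-.02,0]);p=r.x;print(p,np.degrees(p[2]),r.fun)
s=np.array([[70,195],[375,95],[590,425],[260,540]])/6+[265-.4,185-.4]
print(s); print(proj("scene",mill(p,Q)))
post=mill(p,[0,-.0,0])
pin=np.array([[385,60+0],[0,0]])
E
```

```text
[[ 0.7089  0.0892  0.048 ]
 [ 0.6442 -0.1697  0.048 ]
 [ 0.4516 -0.121   0.048 ]
 [ 0.5188  0.1365  0.048 ]]
[ 0.5809 -0.0162 -0.2485] -14.239252255130745 [-0.2976 -0.765   0.7112 -0.1408  0.5461  0.3112 -0.9718  0.5676]
[[276.2667 217.1   ]
 [327.1    200.4333]
 [362.9333 255.4333]
 [307.9333 274.6   ]]
[[327.116  199.1992]
 [364.3803 255.4342]
 [306.9168 275.8116]
 [274.0815 216.0203]]
```

```bash
python3 - <<'E'
from h import *
s=cv2.imread("pics/scene0.png");
x0,y0,k=322,225,18
c=cv2.resize(s[y0:y0+38,x0:x0+34],None,fx=k,fy=k,interpolation=cv2.INTER_CUBIC)
p=[0.5809,-0.0162,-0.2485]
def dr(n,Q,col,loop=True):
    u=(proj(n,mill(p,Q))-[x0,y0]+.5)*k-.5
    cv2.polylines(c,[u.round().astype(int)],loop,col,1)
for y,col in((-.09,(0,255,0)),(-.105,(0,0,255))):
    for z in (.122,.1505):
        dr("scene",[[sx*.014,y+sy*.014,z] for sx,sy in((1,1),(1,-1),(-1,-1),(-1,1))],col)
    dr("scene",[[0,y-.003,.1615],[0,y+.003,.1615]],col,False)
cv2.imwrite("pics/c5.png",c)
E
```

```text
(no output)
```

View pics/c5.png

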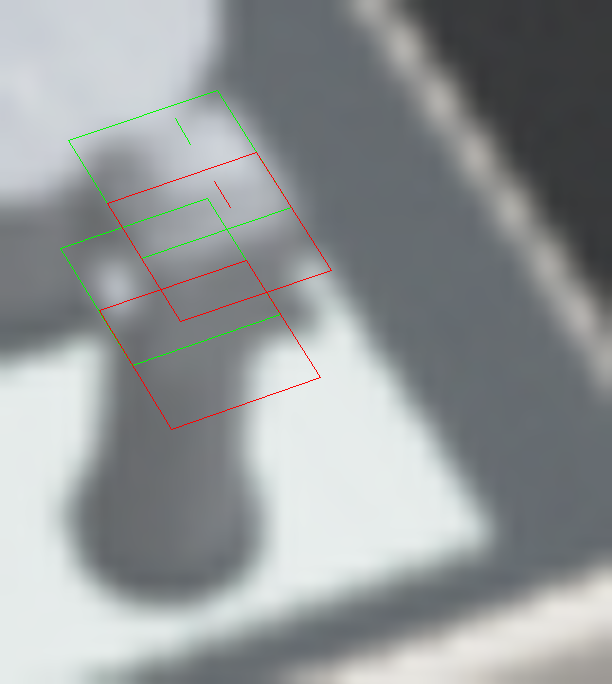

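```bash
python3 - <<'E'
from h import *
p=[0.5809,-0.0162,-0.2485]
def bar(th,Q): # Q: x, r, h
    Q=np.atleast_2d(Q); c,s=np.cos(th),np.sin(th)
    y=.095-(Q[:,1]*c-Q[:,2]*s); z=.117+Q[:,1]*s+Q[:,2]*c
    return mill(p,np.c_[Q[:,0],y,z])
for th in(.5,.6,.7,.8,.9,1.0): print(th,proj("top",bar(th,[0,.247,.005])),proj("scene",bar(th,[0,.247,.005])),bar(th,[0,.236,.005]))
print(np.array([[558,265]])/5.5+[250,135],np.array([432,60])/6+[265,185])
g=np.array([[390,195],[437,42],[408,150],[420,118]])/4.5+[95,195]-.4;print(g);print(back("top",g,[.03]) ,back("top",g,.017))
E
```

```text
0.5 [[368.1801 191.9274]] [[337.6641 221.2776]] [[ 0.5539 -0.1225  0.2345]]
0.6 [[364.2574 189.7444]] [[336.0178 213.2532]] [[ 0.5571 -0.1102  0.2544]]
0.7 [[359.2128 187.3156]] [[334.0129 205.0301]] [[ 0.5607 -0.096   0.2729]]
0.8 [[353.0594 184.6636]] [[331.6756 196.7275]] [[ 0.5647 -0.08    0.2898]]
0.9 [[345.8357 181.8181]] [[329.039  188.4677]] [[ 0.5691 -0.0625  0.305 ]]
1.0 [[337.608  178.8158]] [[326.1423 180.3727]] [[ 0.5739 -0.0436  0.3183]]
[[351.4545 183.1818]] [337. 195.]
[[181.2667 237.9333]
 [191.7111 203.9333]
 [185.2667 227.9333]
 [187.9333 220.8222]]
[[0.4374 0.356  0.03  ]
 [0.5337 0.3276 0.03  ]
 [0.4657 0.345  0.03  ]
 [0.4858 0.3377 0.03  ]] [[0.4371 0.3589 0.017 ]
 [0.5345 0.3302 0.017 ]
 [0.4657 0.3478 0.017 ]
 [0.4861 0.3404 0.017 ]]
```

Call:
{"fn": "step_arm", "kwargs": {"motion": [{"jaw":0,"x":0,"y":-40,"z":0,"spin":-5},{"jaw":0,"x":0,"y":-40,"z":0,"spin":0},{"jaw":0,"x":0,"y":-40,"z":0,"spin":0},{"jaw":0,"x":-40,"y":0,"z":-38,"spin":0},{"jaw":0,"x":-40,"y":0,"z":-38,"spin":0},{"jaw":0,"x":-40,"y":0,"z":-38,"spin":0},{"jaw":0,"x":-40,"y":0,"z":-38,"spin":0},{"jaw":0,"x":-40,"y":0,"z":-38,"spin":0}], "squeeze": 60}}

```text
time_s: 1.1
ee_pos: [0.3413, 0.3477, 0.3758]
ee_rot: [-90.0, 0.0, 75.8]
contact_force: [0.5, -0.8, 0.6]
opening: -0.0001
```

```bash
cat >> h.py <<'E'
P=[0.5809,-0.0162,-0.2485]
def goto(xy_mill=None,z=None,world=None,yaw=None,p=None):
    """print tool-frame mm to reach TCP target"""
    p=p or P; o=arm.observe(); e=o["ee_pos"]; Rt=R.from_euler('xyz',o["ee_rot"],degrees=True)
    t=np.array(world if world is not None else mill(p,[*xy_mill,0])[0],float)
    if len(t)==2: t=np.r_[t,0]
    if z is not None: t[2]=z
    print("target",t,"tool d mm",Rt.inv().apply(t-e)*1000)
def st():
    o=arm.observe(); m=R.from_euler('z',-P[2]).apply(o["ee_pos"]-[P[0],P[1],0])
    print(o["time_s"],"world",o["ee_pos"],"mill",m,"rot",o["ee_rot"],"F",o["contact_force"],"open",o["opening"])
E
python3 -c "
from h import *
print(arm.tip_reach);st();goto((0,-.048),.375)"
```

```text
0.025
1.1 world [0.3413 0.3477 0.3758] mill [-0.3218  0.2938  0.3758] rot [-89.9939   0.0303  75.7852] F [ 0.4507 -0.8136  0.6052] open -0.00010483769575256025
target [ 0.5691 -0.0627  0.375 ] tool d mm [-341.9389    0.9597 -321.6152]
```

Call:
{"fn": "step_arm", "kwargs": {"motion": [{"x":-40,"z":-38},{"x":-43,"z":-40},{"x":-43,"z":-40},{"x":-43,"z":-40},{"x":-43,"z":-41},{"x":-43,"z":-41},{"x":-43,"z":-41},{"x":-43,"z":-41},{"y":40},{"y":0}]}}

```text
$.motion[0]: bad value
```

```bash
python3 -c "
from h import *
st()
s=snap('scene','s1');t=snap('top','t1')
cv2.imwrite('pics/s1c.png',cv2.resize(s[130:290,230:400],None,fx=3.5,fy=3.5,interpolation=2))
cv2.imwrite('pics/t1c.png',cv2.resize(t[110:260,240:400],None,fx=3.5,fy=3.5,interpolation=2))
"
```

```text
1.1 world [0.3413 0.3477 0.3758] mill [-0.3218  0.2938  0.3758] rot [-89.9939   0.0303  75.7852] F [ 0.4507 -0.8136  0.6052] open -0.00010483769575256025
```

View pics/s1c.png

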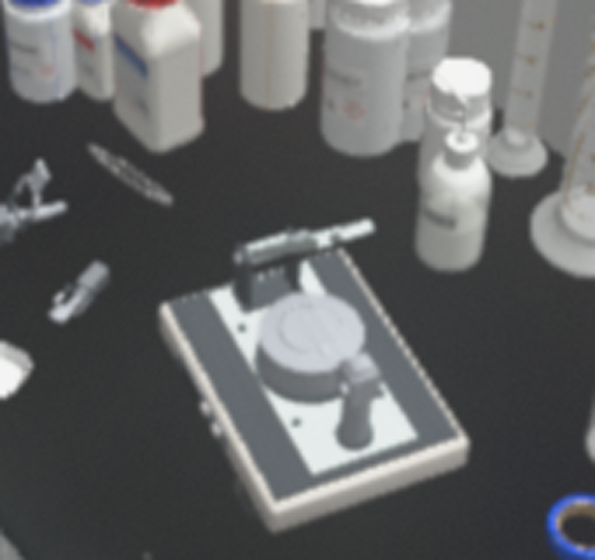

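View pics/t1c.png

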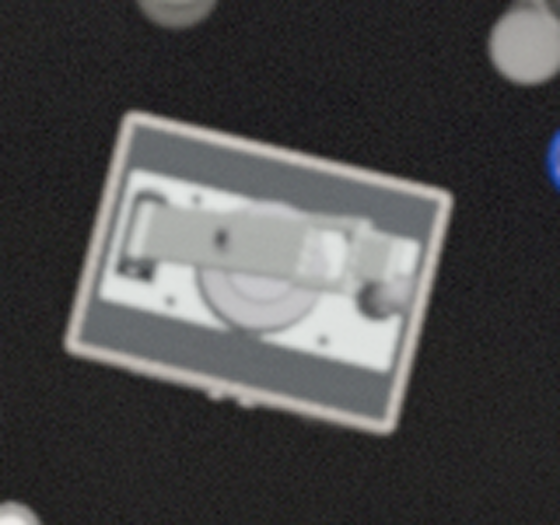

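Call:
{"fn": "step_arm", "kwargs": {"motion": [{"jaw":0,"x":-40,"y":0,"z":-38,"spin":0},{"jaw":0,"x":-43,"y":0,"z":-40,"spin":0},{"jaw":0,"x":-43,"y":0,"z":-40,"spin":0},{"jaw":0,"x":-43,"y":0,"z":-40,"spin":0},{"jaw":0,"x":-43,"y":0,"z":-41,"spin":0},{"jaw":0,"x":-43,"y":0,"z":-41,"spin":0},{"jaw":0,"x":-43,"y":0,"z":-41,"spin":0},{"jaw":0,"x":-43,"y":0,"z":-41,"spin":0},{"jaw":0,"x":0,"y":40,"z":0,"spin":0},{"jaw":0,"x":0,"y":0,"z":0,"spin":0}]}}

```text
time_s: 2.45
ee_pos: [0.567, -0.0597, 0.3318]
ee_rot: [-89.4, -0.0, 75.7]
contact_force: [-0.2, 0.4, -0.4]
opening: -0.0001
```

```bash
python3 -c "
from h import *
st()
s=snap('scene','s2');t=snap('top','t2')
cv2.imwrite('pics/s2c.png',cv2.resize(s[130:290,230:400],None,fx=3.5,fy=3.5,interpolation=2))
cv2.imwrite('pics/t2c.png',cv2.resize(t[110:260,240:400],None,fx=3.5,fy=3.5,interpolation=2))
"
```

```text
2.45 world [ 0.567  -0.0597  0.3318] mill [-0.0028 -0.0455  0.3318] rot [-89.4493  -0.002   75.7154] F [-0.2244  0.3772 -0.4441] open -9.169943868180172e-05
```

View pics/s2c.png

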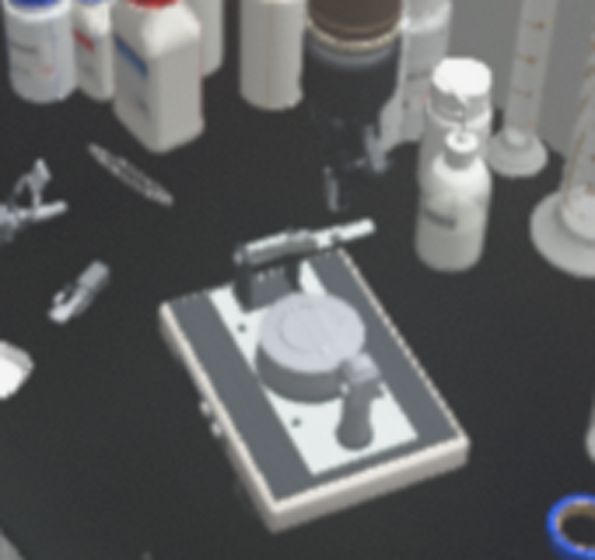

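View pics/t2c.png

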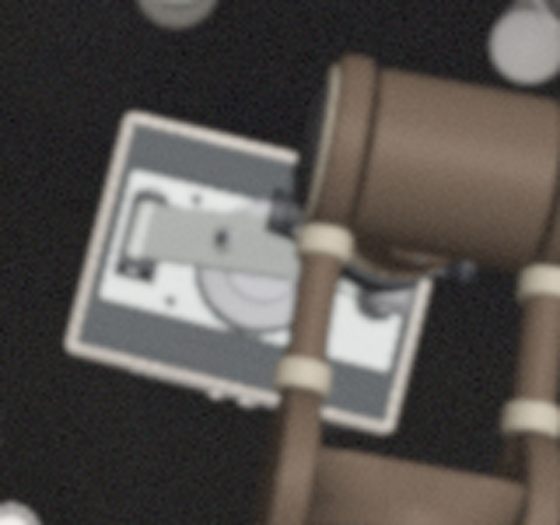

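Call:
{"fn": "step_arm", "kwargs": {"motion": [{"jaw":0,"x":-2,"y":12,"z":-3,"spin":0},{"jaw":0,"x":-4,"y":11,"z":0,"spin":0},{"jaw":0,"x":-12,"y":13,"z":0,"spin":0},{"jaw":0,"x":-12,"y":13,"z":0,"spin":0},{"jaw":0,"x":-10,"y":14,"z":0,"spin":0},{"jaw":0,"x":-10,"y":15,"z":0,"spin":0},{"jaw":0,"x":0,"y":0,"z":0,"spin":0}]}}

```text
time_s: 3.42
ee_pos: [0.5581, -0.1101, 0.2559]
ee_rot: [-89.7, 0.0, 75.7]
contact_force: [0.3, 0.1, -0.9]
opening: -0.0002
```

```bash
python3 -c "
from h import *
st()
s=snap('scene','s3')
cv2.imwrite('pics/s3c.png',cv2.resize(s[130:290,230:400],None,fx=3.5,fy=3.5,interpolation=2))
"
```

```text
3.425 world [ 0.5581 -0.1101  0.2559] mill [ 0.001  -0.0966  0.2559] rot [-89.7382   0.0088  75.6758] F [ 0.2909  0.093  -0.8804] open -0.000226041562042491
```

View pics/s3c.png

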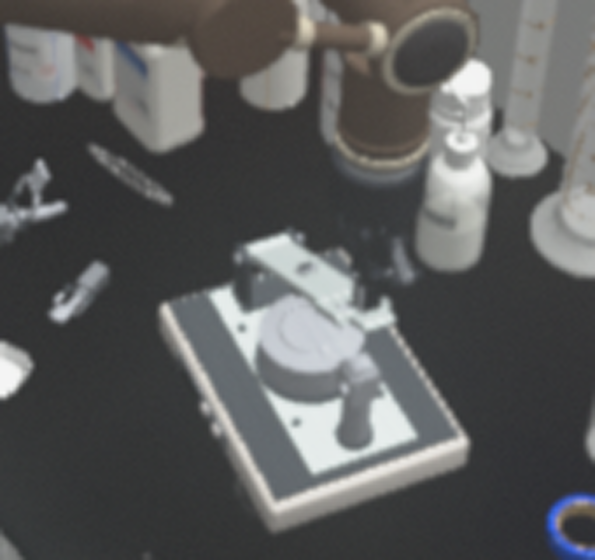

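Call:
{"fn": "step_arm", "kwargs": {"motion": [{"jaw":0,"x":-9,"y":16,"z":0,"spin":0},{"jaw":0,"x":-9,"y":17,"z":0,"spin":0},{"jaw":0,"x":-9,"y":15,"z":0,"spin":0},{"jaw":0,"x":-9,"y":15,"z":0,"spin":0},{"jaw":0,"x":-6,"y":12,"z":0,"spin":0},{"jaw":0,"x":-4,"y":12,"z":0,"spin":0},{"jaw":0,"x":0,"y":10,"z":0,"spin":0},{"jaw":0,"x":0,"y":10,"z":0,"spin":0},{"jaw":0,"x":0,"y":3,"z":0,"spin":0},{"jaw":0,"x":0,"y":0,"z":0,"spin":0}]}}

```text
time_s: 4.72
ee_pos: [0.5484, -0.1537, 0.148]
ee_rot: [-90.0, -0.0, 75.8]
contact_force: [-0.0, 0.7, 0.5]
opening: 0.0001
```

```bash
python3 -c "
from h import *
st()
s=snap('scene','s4')
cv2.imwrite('pics/s4c.png',cv2.resize(s[130:290,230:400],None,fx=3.5,fy=3.5,interpolation=2))
"
```

```text
4.725 world [ 0.5484 -0.1537  0.148 ] mill [ 0.0023 -0.1413  0.148 ] rot [-89.9743  -0.01    75.7754] F [-0.0191  0.6922  0.5002] open 5.322970148620769e-05
```

View pics/s4c.png

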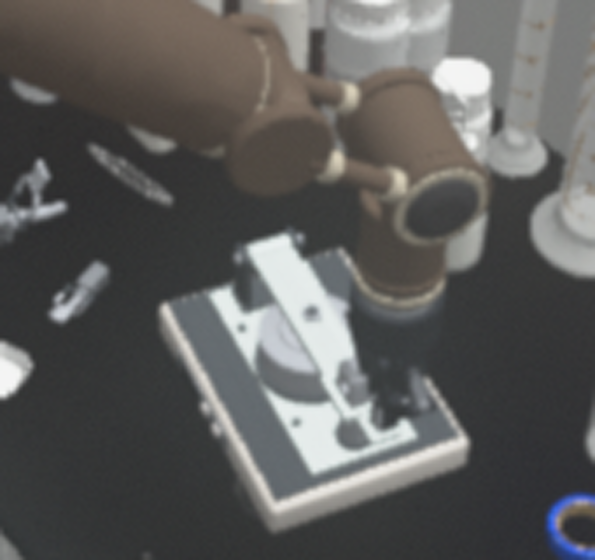

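Call:
{"fn": "step_arm", "kwargs": {"motion": [{"jaw":0,"x":0,"y":3,"z":0,"spin":0},{"jaw":0,"x":0,"y":3,"z":0,"spin":0},{"jaw":0,"x":0,"y":0,"z":0,"spin":0}]}}

```text
time_s: 5.15
ee_pos: [0.5492, -0.1542, 0.1459]
ee_rot: [-90.1, 0.0, 75.8]
contact_force: [-6.1, 1.6, 16.0]
opening: -0.0002
```

Call:
{"fn": "step_arm", "kwargs": {"motion": [{"jaw":0,"x":0,"y":-40,"z":0,"spin":0},{"jaw":0,"x":0,"y":-50,"z":0,"spin":0},{"jaw":0,"x":0,"y":-40,"z":0,"spin":0},{"jaw":70,"x":45,"y":0,"z":20,"spin":0},{"jaw":70,"x":50,"y":0,"z":25,"spin":0},{"jaw":70,"x":50,"y":0,"z":25,"spin":0},{"jaw":70,"x":50,"y":0,"z":25,"spin":0},{"jaw":70,"x":50,"y":0,"z":25,"spin":0},{"jaw":70,"x":40,"y":0,"z":25,"spin":0},{"jaw":70,"x":0,"y":0,"z":0,"spin":0}]}}

```text
time_s: 6.4
ee_pos: [0.4769, 0.1606, 0.2724]
ee_rot: [-90.0, -0.0, 76.0]
contact_force: [0.5, 0.1, -0.4]
opening: 0.0699
```

```bash
python3 -c "
from h import *
st()
s=snap('scene','s5');t=snap('top','t5')
cv2.imwrite('pics/s5c.png',cv2.resize(s[180:280,265:370],None,fx=6,fy=6,interpolation=2))
cv2.imwrite('pics/t5c.png',cv2.resize(t[135:240,250:380],None,fx=5.5,fy=5.5,interpolation=2))
"
```

```text
6.4 world [0.4769 0.1606 0.2724] mill [-0.1443  0.1458  0.2724] rot [-89.9965  -0.0472  76.05  ] F [ 0.4635  0.1229 -0.4101] open 0.06990856113619774
```

View pics/s5c.png

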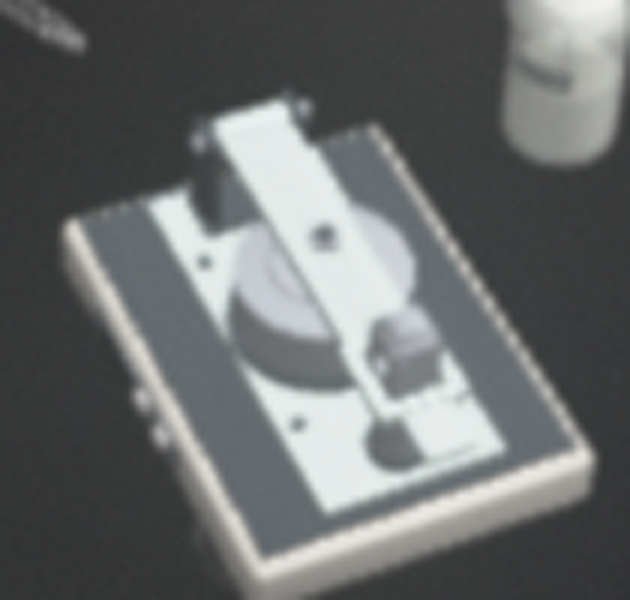

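View pics/t5c.png

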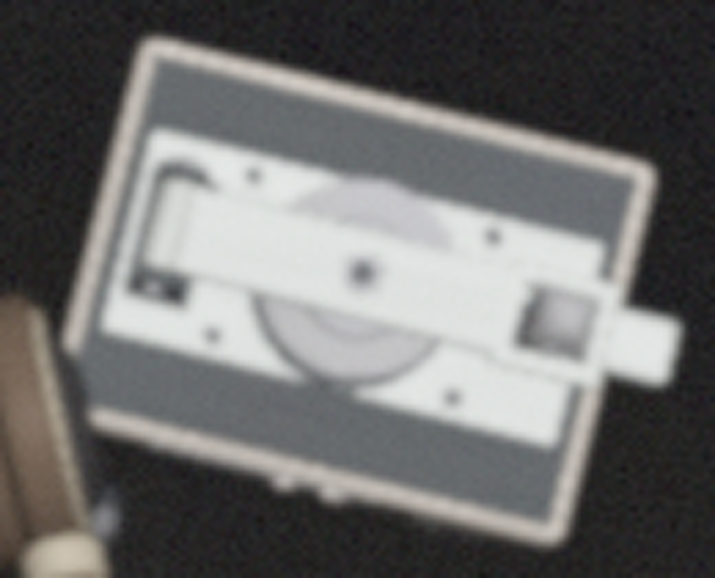

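```bash
cat > ov.py <<'E'
from h import *
def ov(n,src,out,box,k,p,ypost):
    x0,y0,x1,y1=box; s=cv2.imread(src)
    c=cv2.resize(s[y0:y1,x0:x1],None,fx=k,fy=k,interpolation=2)
    def dr(Q,col,loop=True):
        u=(proj(n,mill(p,Q))-[x0,y0]+.5)*k-.5
        cv2.polylines(c,[(u*16).round().astype(int)],loop,col,1,cv2.LINE_AA,4)
    def rect(xc,yc,hx,hy,z,col): dr([[xc+a*hx,yc+b*hy,z] for a,b in((1,1),(1,-1),(-1,-1),(-1,1))],col)
    rect(0,0,.1,.135,.048,(0,255,0))
    for z,cl in((.122,(0,0,255)),(.1505,(0,200,255))): rect(0,ypost,.014,.014,z,cl)
    rect(0,-.136,.015,.016,.121,(255,0,0))
    a=np.linspace(0,2*np.pi,60); dr(np.c_[.049*np.cos(a),.049*np.sin(a),0*a+.104],(255,0,255))
    dr([[-.014,ypost,.132],[-.069,ypost,.132]],(255,255,0),False)
    cv2.imwrite(out,c)
E
python3 - <<'E'
from ov import *
ov("top","pics/t5.png","pics/o1.png",(250,135,380,240),6,P,-.095)
ov("scene","pics/s5.png","pics/o2.png",(262,185,366,284),7,P,-.095)
E
```

```text
(no output)
```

View pics/o1.png

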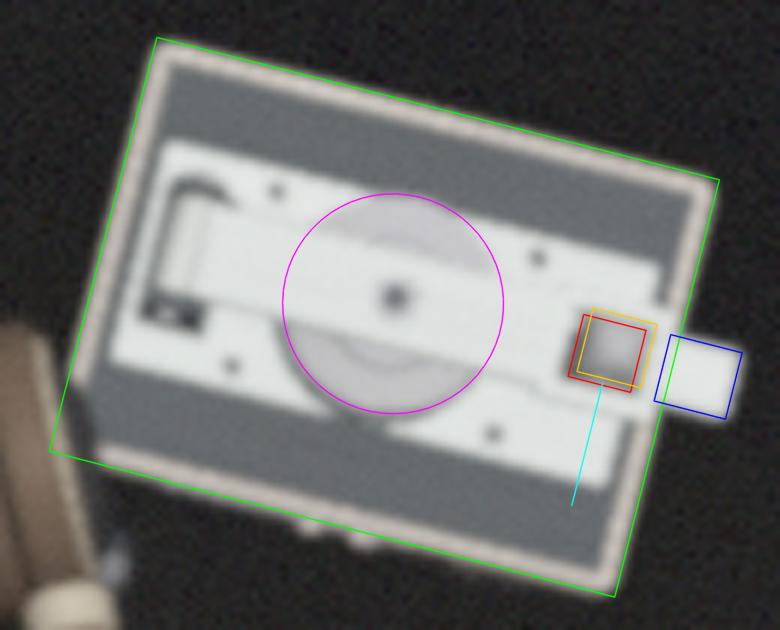

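View pics/o2.png

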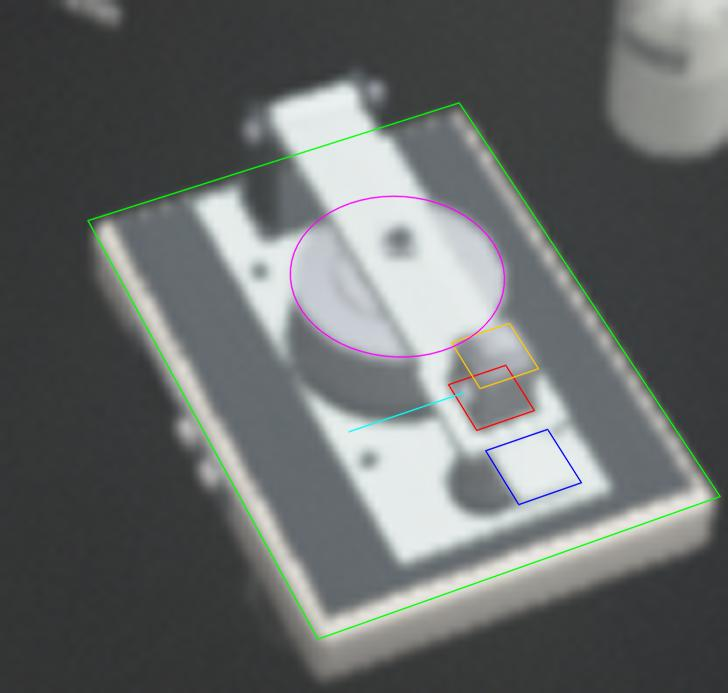

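```bash
python3 - <<'E'
from ov import *
ov("top","pics/t5.png","pics/o1.png",(338,178,368,208),24,P,-.095)
ov("scene","pics/s5.png","pics/o2.png",(320,225,350,255),24,P,-.095)
a=cv2.imread("pics/o1.png");b=cv2.imread("pics/o2.png")
cv2.imwrite("pics/o3.png",cv2.resize(np.hstack([a,b]),(800,400)))
a=cv2.resize(cv2.imread("pics/t5.png")[178:208,338:368],(400,400),interpolation=2);b=cv2.resize(cv2.imread("pics/s5.png")[225:255,320:350],(400,400),interpolation=2)
cv2.imwrite("pics/o4.png",np.vstack([cv2.imread("pics/o3.png"),np.hstack([a,b])])[:,:][:800][::1])
o=cv2.imread("pics/o4.png");cv2.imwrite("pics/o4.png",cv2.resize(o,(600,600)))
E
```

```text
(no output)
```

View pics/o4.png

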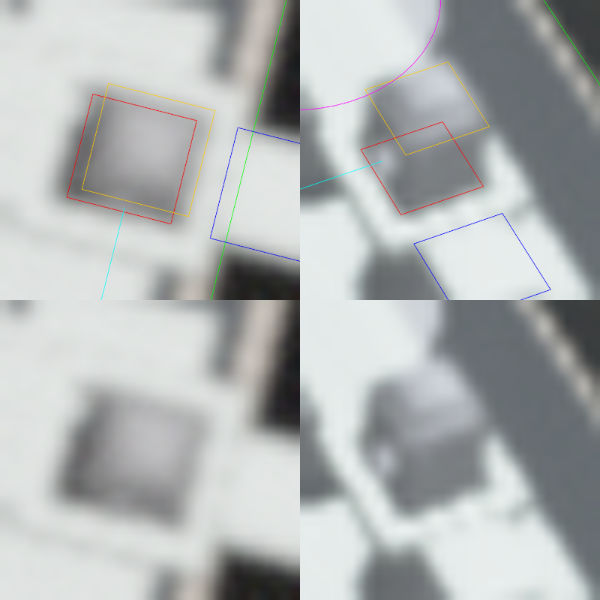

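```bash
cat > ovp.py <<'E'
from h import *
def ovp(n,src,box,k,pp,phi=1.0,show=True):
    x0,y0,x1,y1=box; s=cv2.imread(src)
    c=cv2.resize(s[y0:y1,x0:x1],None,fx=k,fy=k,interpolation=2); raw=c.copy()
    def dr(Q,col,loop=True):
        u=(proj(n,mill(pp,Q))-[x0,y0]+.5)*k-.5
        cv2.polylines(c,[(u*16).round().astype(int)],loop,col,1,cv2.LINE_AA,4)
    for z,cl in((.0,(0,160,0)),(.034,(0,255,0))): dr([[a*.025,b*.013,z] for a,b in((1,1),(1,-1),(-1,-1),(-1,1))],cl)
    dr([[.025,0,.017],[.085,0,.017]],(0,0,255),False)
    dr([[.041,.0065,.017],[.067,.0065,.017],[.067,-.0065,.017],[.041,-.0065,.017]],(255,0,255))
    C,S=np.cos(phi),np.sin(phi)
    dr([[.033+r*C,y,.0245+r*S] for r,y in((0,.018),(.035,.018),(.035,-.018),(0,-.018))],(255,255,0))
    return np.hstack([c,raw])
E
python3 - <<'E'
from ovp import *
pp=[.4625,.3485,np.radians(-16.5)]
a=ovp("top","pics/t5.png",(165,195,205,245),10,pp);b=ovp("scene","pics/s5.png",(213,170,253,210),10,pp)
cv2.imwrite("pics/p1.png",a);cv2.imwrite("pics/p2.png",b)
E
```

```text
(no output)
```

View pics/p1.png

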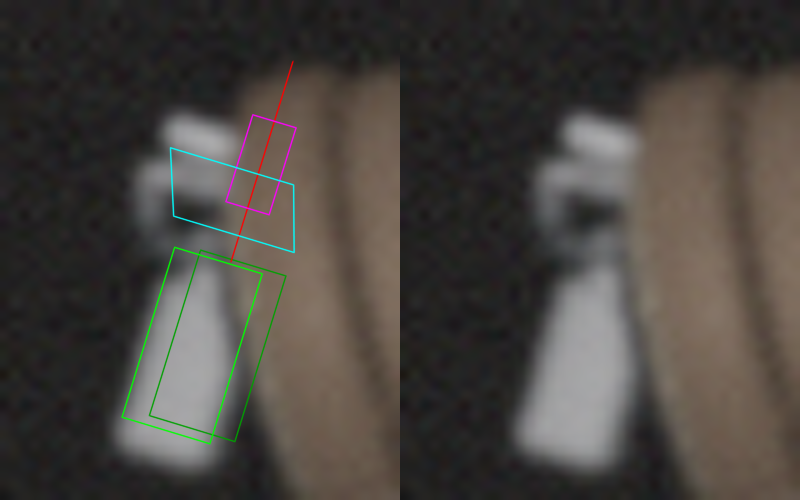

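View pics/p2.png

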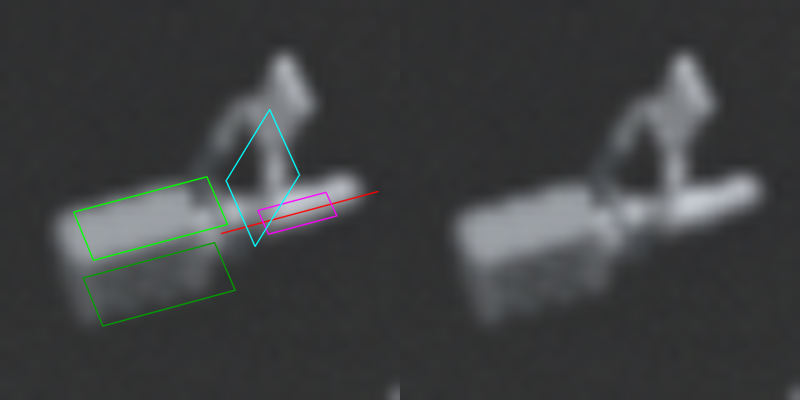

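```bash
python3 - <<'E'
from ovp import *
pp=[.456,.3505,np.radians(-16)]
a=ovp("top","pics/top0.png",(165,195,205,245),10,pp);b=ovp("scene","pics/s5.png",(213,170,253,210),10,pp)
cv2.imwrite("pics/p3.png",a);cv2.imwrite("pics/p4.png",b)
E
```

```text
(no output)
```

View pics/p3.png

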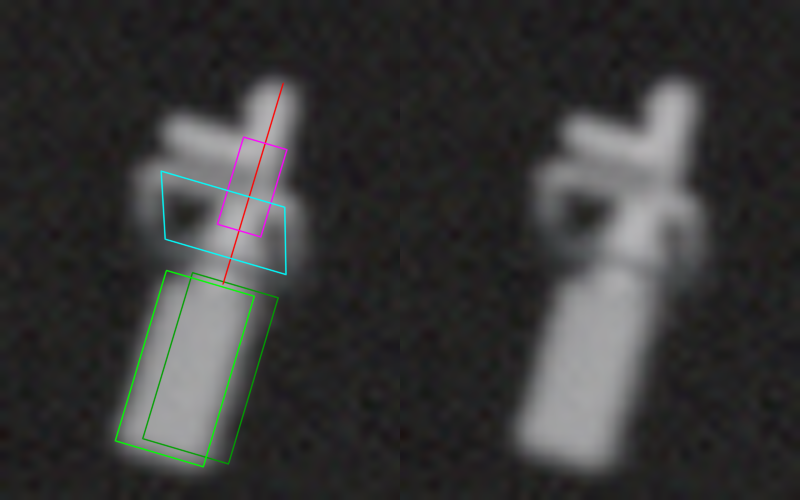

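View pics/p4.png

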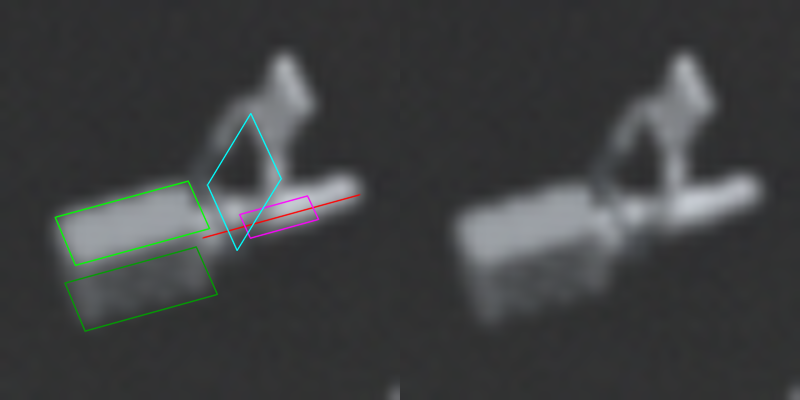

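```bash
cat > fit.py <<'E'
from ovp import *
from scipy.optimize import minimize
K=8
def parts(q,z0=0.017,axis=None):
    x,y,yaw,phi=q
    def box(x0,x1,hy,hz): return np.array([[a,b*hy,c*hz] for a in(x0,x1) for b in(-1,1) for c in(-1,1)])
    def cyl(x0,x1,r0,r1): 
        t=np.arange(12)*np.pi/6; return np.vstack([np.c_[0*t+xx,r*np.cos(t),r*np.sin(t)] for xx,r in((x0,r0),(x1,r1))])
    C,S=np.cos(phi),np.sin(phi)
    def lp(r0,r1,y0,y1,h0,h1): return np.array([[.033+r*C-h*S,yy,.0075+r*S+h*C] for r in(r0,r1) for yy in(y0,y1) for h in(h0,h1)])
    L=[[box(-.025,.025,.013,.017)],[cyl(.025,.041,.01,.01),cyl(.041,.067,.0065,.0065),cyl(.067,.075,.0055,.0055),cyl(.075,.085,.0055,.003)],
       [lp(0,.04,.018,.023,-.0025,.0025),lp(0,.04,-.023,-.018,-.0025,.0025),lp(.035,.04,-.023,.023,-.0025,.0025)],[lp(.039,.063,-.012,.012,-.002,.002)]]
    return [[mill([x,y,yaw],h+[0,0,z0]) for h in g] for g in L]
def render(n,q,box):
    x0,y0,x1,y1=box; out=[]
    for g in parts(q):
        m=np.zeros(((y1-y0)*K,(x1-x0)*K),np.uint8)
        for h in g:
            u=((proj(n,h)-[x0,y0]+.5)*K).astype(np.float32)
            cv2.fillConvexPoly(m,cv2.convexHull((u*16).astype(np.int32)),255,cv2.LINE_AA,4)
        m=cv2.GaussianBlur(m.astype(np.float32)/255,(0,0),.6*K)
        out.append(cv2.resize(m,(x1-x0,y1-y0),interpolation=cv2.INTER_AREA).ravel())
    return np.array(out)
V=[("top","pics/top0.png",(165,195,205,245)),("scene","pics/s5.png",(213,170,253,210))]
def cost(q,V=V,full=False):
    c=0;r=[]
    for n,f,b in V:
        im=cv2.imread(f,0)[b[1]:b[3],b[0]:b[2]].astype(float).ravel()
        A=np.vstack([render(n,q,b),np.ones(im.size)]).T
        w,*_=np.linalg.lstsq(A,im,rcond=None); e=A@w-im; c+=(e**2).mean(); r.append((w,(e**2).mean()))
    return (c,r) if full else c
E
python3 - <<'E'
from fit import *
for VV in (V,V[:1],V[1:]):
    s=np.array([.005,.005,.05,.1]);best=None
    for ph in(.95,1.08):
        x0=np.array([.456,.3515,-.27,ph])
        r=minimize(lambda d:cost(x0+d*s,VV),np.zeros(4),method="Nelder-Mead",options=dict(initial_simplex=np.vstack([np.zeros(4),np.eye(4)]),maxiter=200,xatol=.01,fatol=.01))
        q=x0+r.x*s; print(q,np.degrees(q[2]),r.fun,cost(q,VV,True)[1])
E
```

```text
[ 0.4565  0.3533 -0.2894  1.0069] -16.581900726502496 459.1541563285468 [(array([104.7451, 104.4983,  55.8244,  65.8833,  35.5065]), np.float64(240.33811402165685)), (array([62.5297, 90.7361, 34.5356, 90.7381, 49.4927]), np.float64(218.81604230688993))]
[ 0.4565  0.3532 -0.2875  1.0083] -16.470179756713975 458.96709183456414 [(array([104.7874, 104.577 ,  55.8815,  65.992 ,  35.5039]), np.float64(239.73785007038867)), (array([62.4715, 90.6453, 34.3824, 90.898 , 49.5032]), np.float64(219.2292417641755))]
[ 0.4559  0.3527 -0.2958  0.9842] -16.94887947118289 225.93625590540742 [(array([104.656 , 104.5953,  55.7446,  67.8243,  35.3845]), np.float64(225.93625590540742))]
[ 0.4558  0.3527 -0.2951  0.983 ] -16.905599094448068 225.97138595700173 [(array([104.6506, 104.7226,  55.7194,  67.7356,  35.3891]), np.float64(225.97138595700173))]
[ 0.4582  0.3569 -0.3078  1.0047] -17.63667215138969 175.21931339697775 [(array([63.5511, 97.5   , 33.0767, 92.8236, 49.2053]), np.float64(175.21931339697775))]
[ 0.4583  0.3568 -0.3075  1.0095] -17.619355127205367 175.15979952904985 [(array([63.6531, 97.3656, 33.0133, 92.9378, 49.2059]), np.float64(175.15979952904985))]
```

View residual.

```bash
python3 - <<'E'
from fit import *
q=np.array([.4565,.3533,-.289,1.007]);o=[]
for n,f,b in V:
    im=cv2.imread(f,0)[b[1]:b[3],b[0]:b[2]].astype(float)
    A=np.vstack([render(n,q,b),np.ones(im.size)]).T
    w,*_=np.linalg.lstsq(A,im.ravel(),rcond=None); m=(A@w).reshape(im.shape)
    row=np.hstack([im,m,128+(im-m)]).clip(0,255).astype(np.uint8)[:40]
    o.append(cv2.resize(row,None,fx=6.5,fy=6.5,interpolation=2))
cv2.imwrite("pics/r1.png",np.vstack(o))
E
```

```text
(no output)
```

View pics/r1.png

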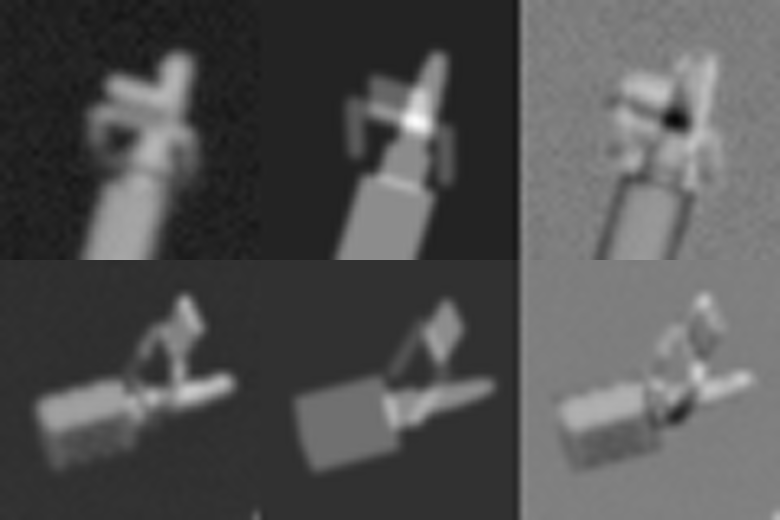

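```bash
python3 -c "
from h import *
st();goto(world=[.4525,.354,.11])"
```

```text
6.5 world [0.478  0.1581 0.2724] mill [-0.1426  0.1436  0.2724] rot [-90.0426   0.0217  75.8576] F [-0.332  -0.6883  0.2255] open 0.069981823651245
target [0.4525 0.354  0.11  ] tool d mm [183.7921 162.3047  72.6842]
```

Call:
{"fn": "step_arm", "kwargs": {"motion": [{"jaw":60,"x":46,"y":0,"z":18,"spin":0},{"jaw":60,"x":46,"y":20,"z":18,"spin":0},{"jaw":60,"x":46,"y":40,"z":18,"spin":0},{"jaw":60,"x":46,"y":40,"z":18,"spin":0},{"jaw":60,"x":0,"y":40,"z":0,"spin":2.8},{"jaw":60,"x":0,"y":22,"z":0,"spin":0},{"jaw":60,"x":0,"y":0,"z":0,"spin":0}]}}

```text
time_s: 7.38
ee_pos: [0.453, 0.3501, 0.1092]
ee_rot: [-89.8, 0.3, 72.9]
contact_force: [1.3, -0.2, 1.0]
opening: 0.0599
```

```bash
python3 -c "
from h import *
st();goto(world=[.4525,.354,.031])
s=snap('scene','s6');t=snap('top','t6')
cv2.imwrite('pics/s6c.png',cv2.resize(s[130:230,180:290],None,fx=6,fy=6,interpolation=2))
cv2.imwrite('pics/t6c.png',cv2.resize(t[165:275,140:250],None,fx=5,fy=5,interpolation=2))
"
```

```text
7.375 world [0.453  0.3501 0.1092] mill [-0.214   0.3236  0.1092] rot [-89.8215   0.251   72.8629] F [ 1.2755 -0.1913  0.9987] open 0.059918662173068286
target [0.4525 0.354  0.031 ] tool d mm [ 3.9451 78.1953  1.4027]
```

View pics/s6c.png

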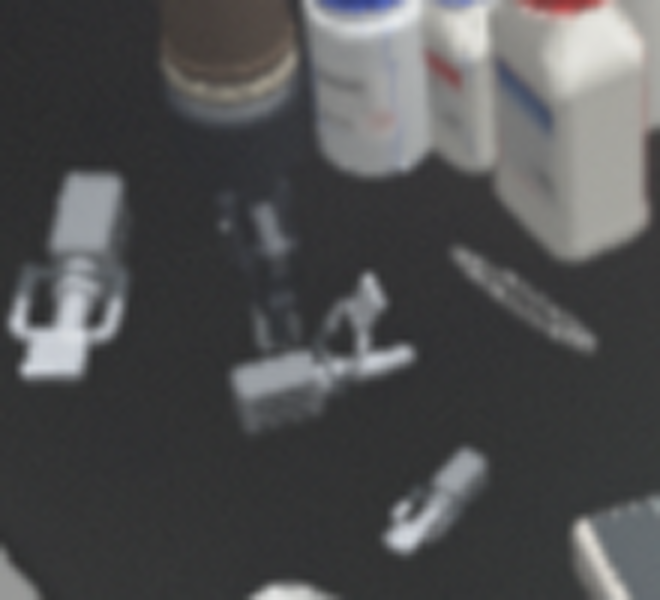

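View pics/t6c.png

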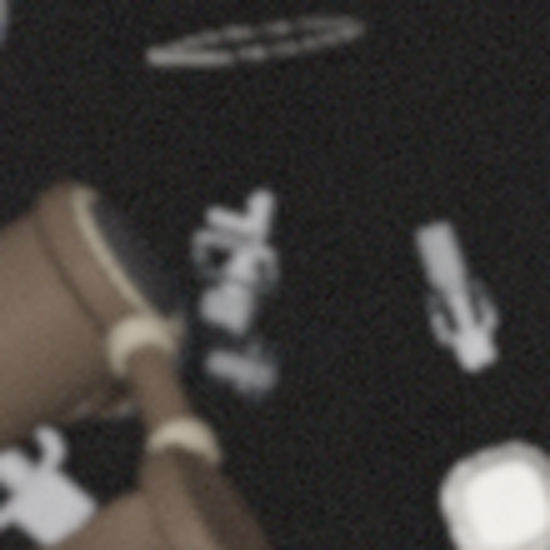

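Call:
{"fn": "step_arm", "kwargs": {"motion": [{"jaw":60,"x":4,"y":25,"z":1,"spin":0},{"jaw":60,"x":0,"y":25,"z":0,"spin":0},{"jaw":60,"x":0,"y":20,"z":0,"spin":0},{"jaw":60,"x":0,"y":8,"z":0,"spin":0},{"jaw":60,"x":0,"y":0,"z":0,"spin":0}]}}

```text
time_s: 8.1
ee_pos: [0.4541, 0.3563, 0.0336]
ee_rot: [-90.0, 0.0, 72.9]
contact_force: [0.7, -0.2, -0.5]
opening: 0.0601
```

Call:
{"fn": "step_arm", "kwargs": {"motion": [{"jaw":35,"x":0,"y":0,"z":0,"spin":0},{"jaw":20,"x":0,"y":0,"z":0,"spin":0},{"jaw":10,"x":0,"y":0,"z":0,"spin":0},{"jaw":10,"x":0,"y":0,"z":0,"spin":0},{"jaw":10,"x":0,"y":0,"z":0,"spin":0}], "squeeze": 60}}

```text
time_s: 8.72
ee_pos: [0.4547, 0.3569, 0.0347]
ee_rot: [-90.1, -0.1, 73.0]
contact_force: [0.5, -0.1, 6.5]
opening: 0.0252
```

```bash
python3 -c "
from h import *
st()"
```

```text
8.725 world [0.4547 0.3569 0.0347] mill [-0.2141  0.3306  0.0347] rot [-90.0673  -0.0782  72.9645] F [ 0.4599 -0.1027  6.4714] open 0.025202552867806226
```

Call:
{"fn": "step_arm", "kwargs": {"motion": [{"jaw":10,"x":0,"y":-20,"z":0,"spin":0},{"jaw":10,"x":0,"y":-40,"z":0,"spin":0},{"jaw":10,"x":0,"y":-40,"z":0,"spin":-2.8},{"jaw":10,"x":0,"y":-40,"z":0,"spin":0},{"jaw":10,"x":0,"y":-25,"z":0,"spin":0},{"jaw":10,"x":0,"y":0,"z":0,"spin":0},{"jaw":10,"x":0,"y":0,"z":0,"spin":0}]}}

```text
time_s: 9.6
ee_pos: [0.4529, 0.3558, 0.1974]
ee_rot: [-89.9, 0.1, 75.8]
contact_force: [0.0, -0.1, -3.1]
opening: 0.025
```

```bash
python3 -c "
from h import *
st();goto((-.17,-.0945),.20)
s=snap('scene','s7');t=snap('top','t7')
cv2.imwrite('pics/s7c.png',cv2.resize(s[100:200,190:300],None,fx=6,fy=6,interpolation=2))
cv2.imwrite('pics/t7c.png',cv2.resize(t[165:275,120:250],None,fx=5,fy=5,interpolation=2))
st()"
```

```text
9.6 world [0.4529 0.3558 0.1974] mill [-0.2156  0.3291  0.1974] rot [-89.9069   0.0965  75.7623] F [ 0.0108 -0.1072 -3.0945] open 0.024973570177237763
target [ 0.3929 -0.066   0.2   ] tool d mm [-423.5972   -1.9299  -45.5862]
9.7 world [0.4526 0.3556 0.1965] mill [-0.2158  0.3288  0.1965] rot [-89.8456   0.1694  75.7629] F [-0.1674  0.2254 -2.1125] open 0.025065208196950555
```

View pics/s7c.png

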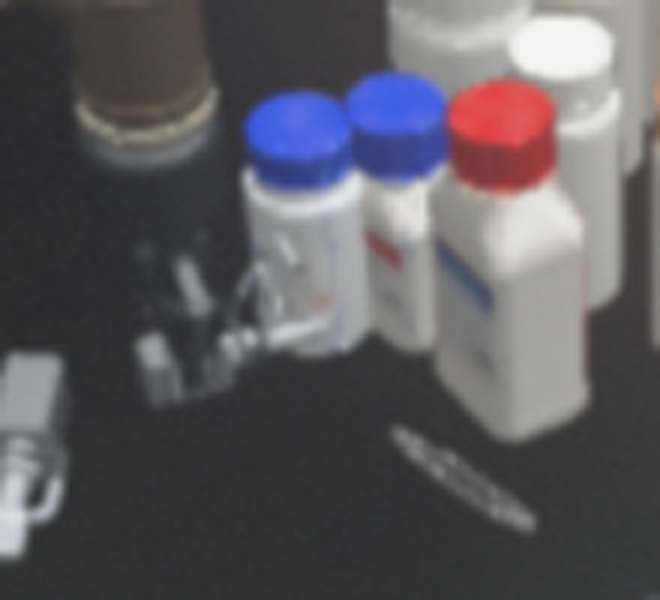

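View pics/t7c.png

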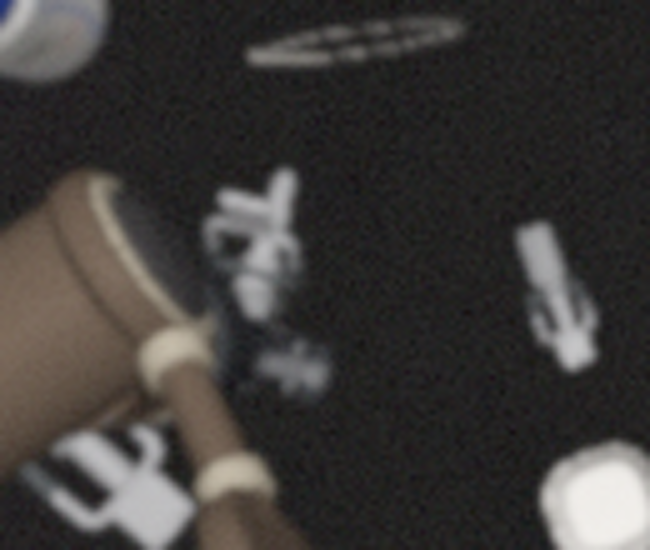

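Call:
{"fn": "step_arm", "kwargs": {"motion": [{"jaw":10,"x":-30,"y":0,"z":-5,"spin":0},{"jaw":10,"x":-44,"y":0,"z":-5,"spin":0},{"jaw":10,"x":-44,"y":0,"z":-5,"spin":0},{"jaw":10,"x":-44,"y":0,"z":-5,"spin":0},{"jaw":10,"x":-44,"y":0,"z":-5,"spin":0},{"jaw":10,"x":-44,"y":0,"z":-5,"spin":0},{"jaw":10,"x":-44,"y":0,"z":-5,"spin":0},{"jaw":10,"x":-44,"y":0,"z":-5,"spin":0},{"jaw":10,"x":-44,"y":0,"z":-5,"spin":0},{"jaw":10,"x":-40,"y":0,"z":0,"spin":0}]}}

```text
time_s: 10.95
ee_pos: [0.3927, -0.065, 0.1975]
ee_rot: [-89.9, 0.0, 75.7]
contact_force: [-0.4, -0.5, -2.5]
opening: 0.0253
```

Call:
{"fn": "step_arm", "kwargs": {"motion": [{"jaw":10,"x":0,"y":40,"z":0,"spin":0},{"jaw":10,"x":0,"y":0,"z":0,"spin":0},{"jaw":10,"x":0,"y":0,"z":0,"spin":0}]}}

```text
time_s: 11.32
ee_pos: [0.3936, -0.0634, 0.1586]
ee_rot: [-89.9, -0.0, 75.8]
contact_force: [0.1, 0.8, -2.0]
opening: 0.0251
```

```bash
python3 -c "
from h import *
st();goto((-.13,-.0945),.15)
s=snap('scene','s8');t=snap('top','t8')
cv2.imwrite('pics/s8c.png',cv2.resize(s[190:290,250:360],None,fx=6,fy=6,interpolation=2))
cv2.imwrite('pics/t8c.png',cv2.resize(t[165:275,270:400],None,fx=5,fy=5,interpolation=2))
for _ in range(2): st()"
```

```text
11.325 world [ 0.3936 -0.0634  0.1586] mill [-0.1699 -0.0918  0.1586] rot [-89.9352  -0.0036  75.7937] F [ 0.1475  0.7742 -1.988 ] open 0.025056163467885355
target [ 0.4317 -0.0758  0.15  ] tool d mm [ -2.7457   8.5059 -39.951 ]
11.425 world [ 0.3947 -0.0635  0.1596] mill [-0.1688 -0.0916  0.1596] rot [-90.1037   0.0003  75.8229] F [ 0.0897  0.2618 -1.5928] open 0.024841701817500006
11.425 world [ 0.3947 -0.0635  0.1596] mill [-0.1688 -0.0916  0.1596] rot [-90.1037   0.0003  75.8229] F [ 0.0897  0.2618 -1.5928] open 0.024841701817500006
```

View pics/s8c.png

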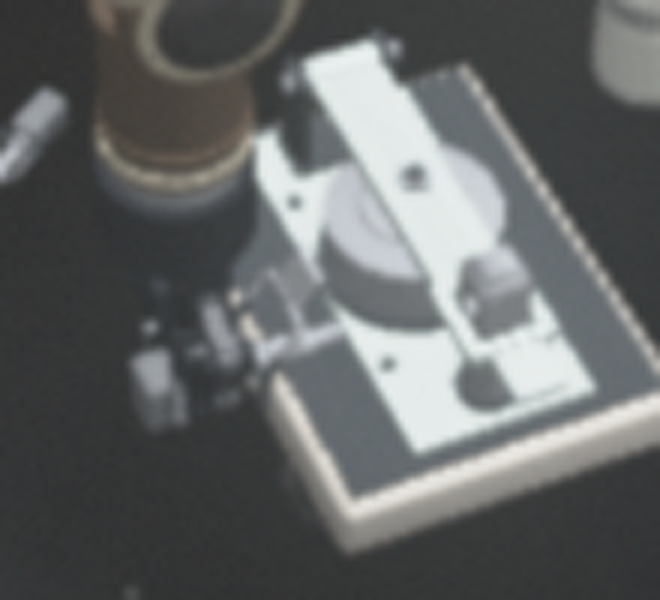

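View pics/t8c.png

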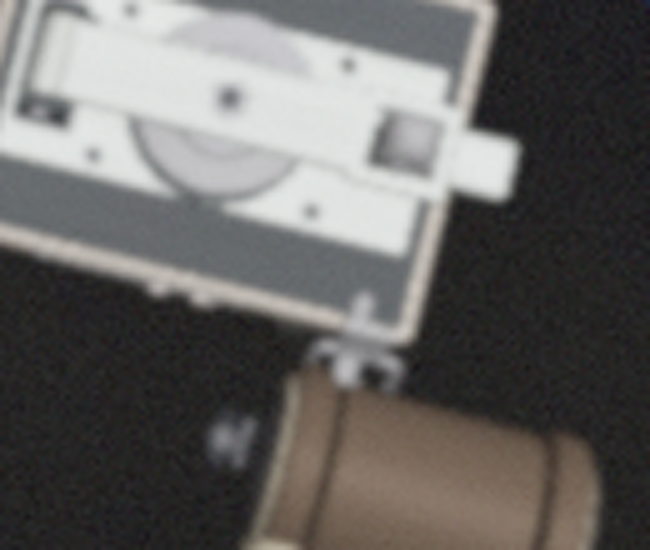

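Call:
{"fn": "step_arm", "kwargs": {"motion": [{"jaw":10,"x":-3,"y":9,"z":-12,"spin":0},{"jaw":10,"x":0,"y":0,"z":-18,"spin":0},{"jaw":10,"x":0,"y":0,"z":0,"spin":0},{"jaw":10,"x":0,"y":0,"z":0,"spin":0},{"jaw":10,"x":0,"y":0,"z":0,"spin":0}]}}

```text
time_s: 12.05
ee_pos: [0.4215, -0.0736, 0.1497]
ee_rot: [-90.0, -0.0, 75.8]
contact_force: [0.3, 0.2, -2.6]
opening: 0.0246
```

```bash
cat > ov2.py <<'E'
from h import *
import sys
tag=sys.argv[1]
o=[]
for n,box in(("scene",(296,212,356,257)),("top",(320,170,380,245))):
    st(); im=snap(n,tag+n); x0,y0,x1,y1=box;k=9 if n=="scene" else 8
    c=cv2.resize(im[y0:y1,x0:x1],None,fx=k,fy=k,interpolation=2);raw=c.copy()
    def dr(Q,col,loop=False):
        u=(proj(n,mill(P,Q))-[x0,y0]+.5)*k-.5
        cv2.polylines(c,[(u*16).round().astype(int)],loop,col,1,cv2.LINE_AA,4)
    yp=-.0945
    for d in(-.0065,.0065):
        dr([[-.15,yp+d,.132],[.06,yp+d,.132]],(0,255,255)) if n=="top" else dr([[-.15,yp,.132+d],[.06,yp,.132+d]],(0,255,255))
    for z in(.122,.1505): dr([[a*.014,yp+b*.014,z] for a,b in((1,1),(1,-1),(-1,-1),(-1,1))],(0,0,255),True)
    cv2.imwrite(f"pics/{tag}{n}o.png",c if n=="scene" else np.hstack([c,raw])[:600,:800] if 0 else c)
    cv2.imwrite(f"pics/{tag}{n}r.png",raw)
E
python3 ov2.py a
```

```text
12.05 world [ 0.4215 -0.0736  0.1497] mill [-0.1404 -0.0949  0.1497] rot [-89.9785  -0.0003  75.7833] F [ 0.3171  0.1822 -2.6357] open 0.02456792217516298
12.1 world [ 0.4215 -0.0737  0.1497] mill [-0.1404 -0.0949  0.1497] rot [-89.9791  -0.0004  75.7774] F [-1.3409 -0.1764 -2.3302] open 0.02506676705950379
```

View pics/asceneo.png

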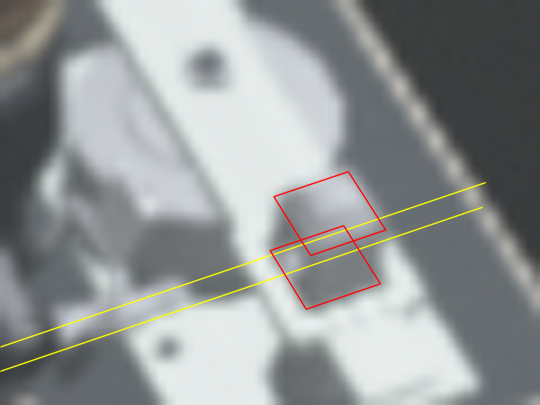

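View pics/atopo.png

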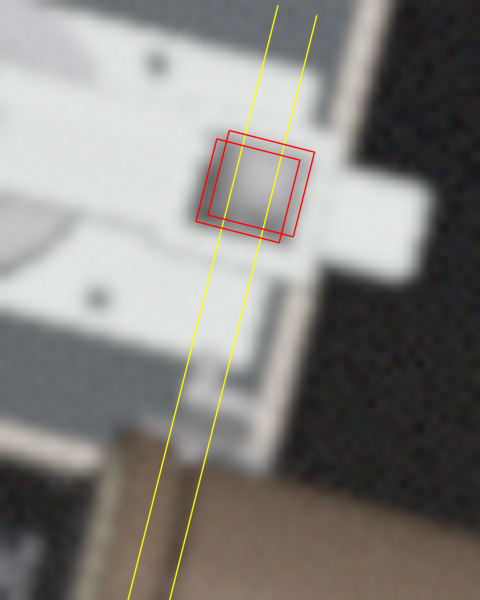

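```bash
python3 - <<'E'
import cv2,numpy as np
a=cv2.imread("pics/ascene.png")[228:258,290:340];b=cv2.imread("pics/atop.png")[205:235,330:380]
cv2.imwrite("pics/a2.png",np.vstack([cv2.resize(x,None,fx=14,fy=14,interpolation=2)[:300] if 0 else cv2.resize(x,(500,300),interpolation=2) for x in(a,b)]))
E
```

```text
(no output)
```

View pics/a2.png

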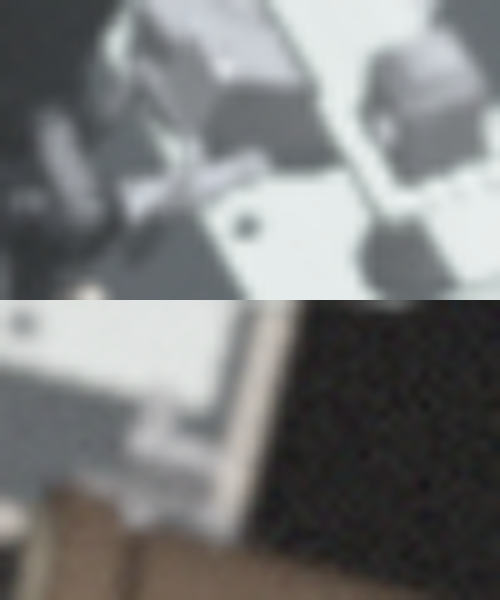

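Call:
{"fn": "step_arm", "kwargs": {"motion": [{"jaw":10,"x":0,"y":1,"z":-15,"spin":0},{"jaw":10,"x":0,"y":0,"z":-15,"spin":0},{"jaw":10,"x":0,"y":0,"z":-10,"spin":0},{"jaw":10,"x":0,"y":0,"z":-6,"spin":0},{"jaw":10,"x":0,"y":0,"z":0,"spin":0},{"jaw":10,"x":0,"y":0,"z":0,"spin":0}]}}

```text
time_s: 12.9
ee_pos: [0.4661, -0.0851, 0.1483]
ee_rot: [-89.9, 0.0, 75.8]
contact_force: [-0.2, 0.4, -2.4]
opening: 0.0247
```

```bash
python3 ov2.py b
```

```text
12.9 world [ 0.4661 -0.0851  0.1483] mill [-0.0943 -0.095   0.1483] rot [-89.9309   0.0007  75.7643] F [-0.154   0.4147 -2.3501] open 0.024742686667923546
12.95 world [ 0.4661 -0.0851  0.1484] mill [-0.0944 -0.095   0.1484] rot [-89.9436  -0.0015  75.7586] F [-0.6528 -0.4163 -1.8709] open 0.024802120614179166
```

View pics/bsceneo.png

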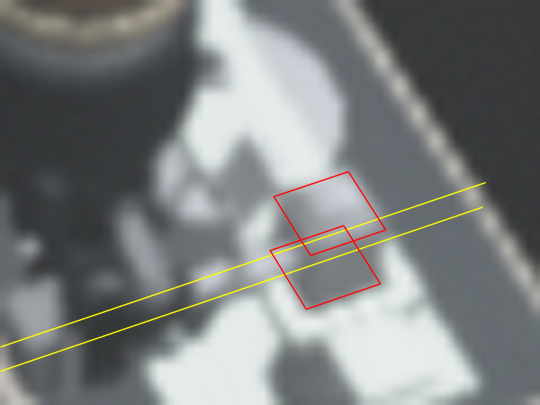

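View pics/btopo.png

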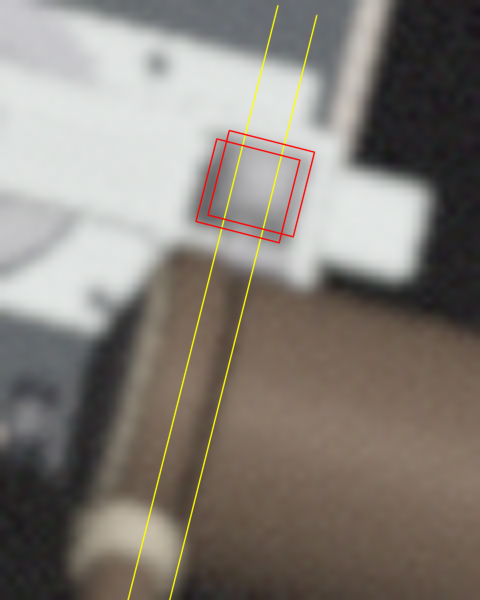

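Call:
{"fn": "step_arm", "kwargs": {"motion": [{"jaw":10,"x":0,"y":0,"z":-5,"spin":0},{"jaw":10,"x":0,"y":0,"z":-5,"spin":0},{"jaw":10,"x":0,"y":0,"z":0,"spin":0}]}}

```text
time_s: 13.38
ee_pos: [0.4771, -0.0879, 0.1489]
ee_rot: [-90.1, 0.0, 75.8]
contact_force: [0.5, 0.0, -2.8]
opening: 0.0246
```

Call:
{"fn": "step_arm", "kwargs": {"motion": [{"jaw":10,"x":0,"y":0,"z":-5,"spin":0},{"jaw":10,"x":0,"y":0,"z":-5,"spin":0},{"jaw":10,"x":0,"y":0,"z":0,"spin":0}]}}

```text
time_s: 13.75
ee_pos: [0.4867, -0.0904, 0.1487]
ee_rot: [-90.0, -0.0, 75.8]
contact_force: [-0.4, -0.6, -2.4]
opening: 0.0249
```

Call:
{"fn": "step_arm", "kwargs": {"motion": [{"jaw":10,"x":0,"y":0,"z":-5,"spin":0},{"jaw":10,"x":0,"y":0,"z":-4,"spin":0},{"jaw":10,"x":0,"y":0,"z":0,"spin":0},{"jaw":10,"x":0,"y":0,"z":0,"spin":0}]}}

```text
time_s: 14.25
ee_pos: [0.4925, -0.092, 0.1486]
ee_rot: [-89.6, 0.0, 75.8]
contact_force: [-7.5, 1.1, 4.9]
opening: 0.025
```

Call:
{"fn": "step_arm", "kwargs": {"motion": [{"jaw":10,"x":0,"y":0,"z":-2,"spin":0},{"jaw":10,"x":0,"y":0,"z":-2,"spin":0},{"jaw":10,"x":0,"y":0,"z":0,"spin":0}]}}

```text
time_s: 14.62
ee_pos: [0.4994, -0.0935, 0.1491]
ee_rot: [-90.1, -0.0, 75.8]
contact_force: [-2.7, 0.8, 1.6]
opening: 0.0247
```

```bash
python3 ov2.py c
```

```text
14.625 world [ 0.4994 -0.0935  0.1491] mill [-0.06   -0.095   0.1491] rot [-90.0851  -0.0051  75.7607] F [-2.6742  0.8359  1.6218] open 0.024676171817386097
14.675 world [ 0.4994 -0.0936  0.1491] mill [-0.06   -0.095   0.1491] rot [-90.0868  -0.0049  75.756 ] F [-1.2737  0.1008  1.7163] open 0.02484772799455207
```

View pics/csceneo.png

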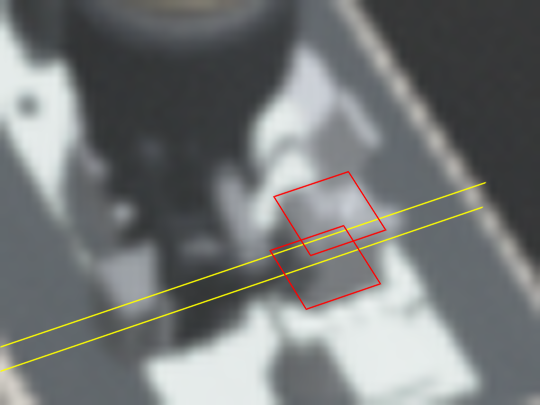

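View pics/ctopo.png

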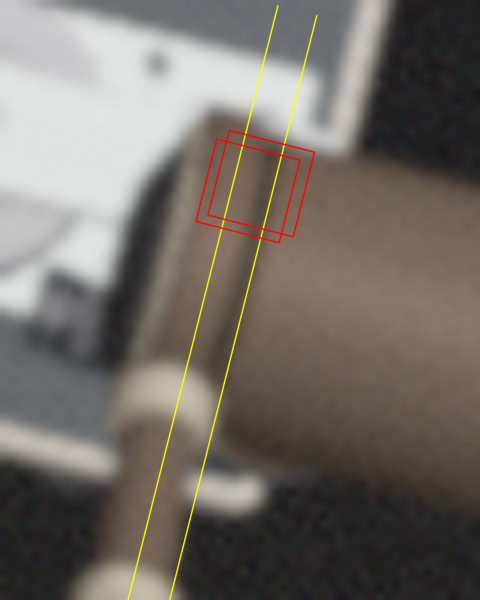

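Call:
{"fn": "step_arm", "kwargs": {"motion": [{"jaw":10,"x":0,"y":0,"z":-2,"spin":0},{"jaw":10,"x":0,"y":0,"z":-2,"spin":0},{"jaw":10,"x":0,"y":0,"z":0,"spin":0}]}}

```text
time_s: 15.1
ee_pos: [0.5024, -0.0943, 0.149]
ee_rot: [-90.0, -0.0, 75.8]
contact_force: [-3.6, 0.1, 5.5]
opening: 0.0251
```

Call:
{"fn": "step_arm", "kwargs": {"motion": [{"jaw":10,"x":0,"y":0,"z":-2,"spin":0},{"jaw":10,"x":0,"y":0,"z":-2,"spin":0},{"jaw":10,"x":0,"y":0,"z":0,"spin":0}]}}

```text
time_s: 15.48
ee_pos: [0.5026, -0.0943, 0.1491]
ee_rot: [-89.4, 0.0, 75.8]
contact_force: [-13.7, 2.6, 15.7]
opening: 0.0249
```

Call:
{"fn": "step_arm", "kwargs": {"motion": [{"jaw":10,"x":0,"y":0,"z":-2,"spin":0},{"jaw":10,"x":0,"y":0,"z":0,"spin":0}]}}

```text
time_s: 15.72
ee_pos: [0.5027, -0.0946, 0.1488]
ee_rot: [-89.1, 0.0, 75.8]
contact_force: [-17.5, 2.5, 18.5]
opening: 0.0249
```

```bash
python3 ov2.py d
```

```text
15.725 world [ 0.5027 -0.0946  0.1488] mill [-0.0565 -0.0952  0.1488] rot [-89.1389   0.0342  75.7899] F [-17.4971   2.5271  18.4777] open 0.0248874805990693
15.775 world [ 0.5028 -0.0946  0.1489] mill [-0.0564 -0.0952  0.1489] rot [-89.1503   0.0336  75.7898] F [-17.4587   2.8644  18.0811] open 0.024901234387260416
```

View pics/dsceneo.png

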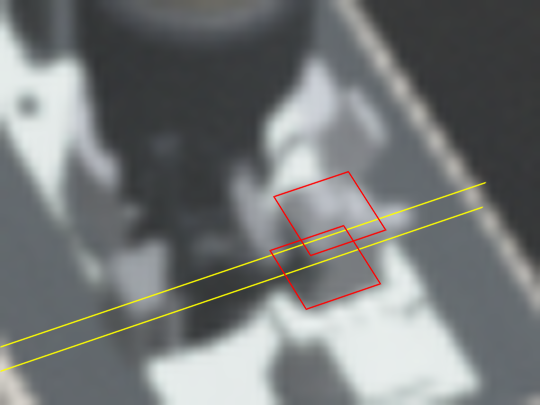

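View pics/dscener.png

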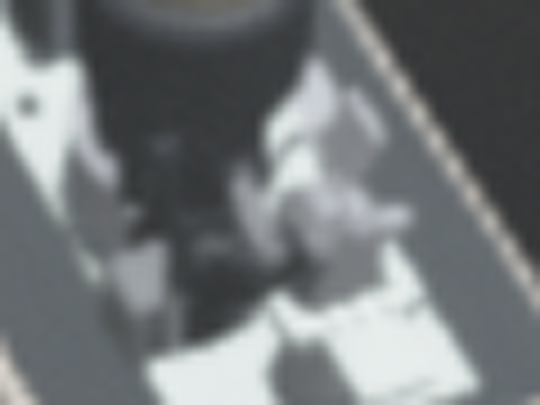

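```bash
python3 -c "
from h import *
for x in(.014,.02,.024,.03,.033): print(x,(proj('scene',mill(P,[x,-.0945,.132]))-[296,212]+.5)*9-.5)"
```

```text
0.014 [[363.1754 235.3441]]
0.02 [[378.9876 229.9749]]
0.024 [[389.5123 226.4011]]
0.03 [[405.2744 221.0489]]
0.033 [[413.1442 218.3766]]
```

Call:
{"fn": "step_arm", "kwargs": {"motion": [{"jaw":10,"x":0,"y":0,"z":4,"spin":0},{"jaw":10,"x":0,"y":0,"z":0,"spin":0}]}}

```text
time_s: 16.08
ee_pos: [0.5025, -0.0945, 0.1487]
ee_rot: [-89.7, 0.0, 75.8]
contact_force: [-7.1, -0.1, 7.4]
opening: 0.0245
```

Call:
{"fn": "step_arm", "kwargs": {"motion": [{"jaw":50,"x":0,"y":0,"z":0,"spin":0},{"jaw":50,"x":0,"y":0,"z":0,"spin":0},{"jaw":50,"x":0,"y":0,"z":0,"spin":0}]}}

```text
time_s: 16.45
ee_pos: [0.5049, -0.0949, 0.1485]
ee_rot: [-90.0, -0.0, 75.8]
contact_force: [-0.2, 0.5, -0.3]
opening: 0.0498
```

```bash
python3 ov2.py e
```

```text
16.45 world [ 0.5049 -0.0949  0.1485] mill [-0.0543 -0.095   0.1485] rot [-90.0371  -0.0039  75.7636] F [-0.2008  0.4788 -0.3291] open 0.04981613916102292
16.5 world [ 0.5048 -0.0949  0.1485] mill [-0.0544 -0.095   0.1485] rot [-90.0258  -0.004   75.7597] F [ 0.1147 -0.6929  0.3797] open 0.050112089439341825
```

View pics/esceneo.png

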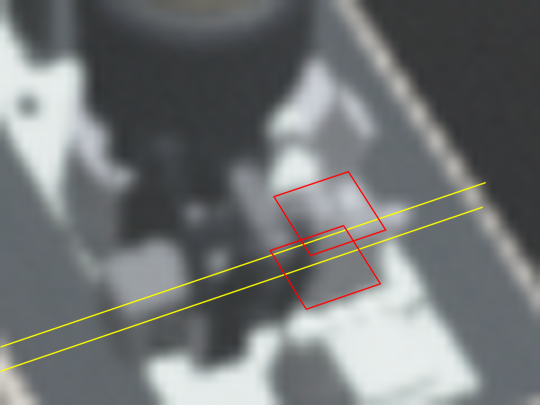

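Call:
{"fn": "step_arm", "kwargs": {"motion": [{"jaw":50,"x":0,"y":-20,"z":0,"spin":0},{"jaw":50,"x":0,"y":-35,"z":0,"spin":0},{"jaw":50,"x":0,"y":-35,"z":0,"spin":0},{"jaw":0,"x":0,"y":-30,"z":0,"spin":0},{"jaw":0,"x":0,"y":0,"z":40,"spin":0},{"jaw":0,"x":0,"y":0,"z":60,"spin":0},{"jaw":0,"x":0,"y":0,"z":0,"spin":0}]}}

```text
time_s: 17.42
ee_pos: [0.4025, -0.0687, 0.2665]
ee_rot: [-89.7, -0.0, 75.8]
contact_force: [0.3, 0.3, -0.8]
opening: 0.0002
```

```bash
python3 ov2.py f
```

```text
17.425 world [ 0.4025 -0.0687  0.2665] mill [-0.16   -0.0948  0.2665] rot [-89.6772  -0.0101  75.7715] F [ 0.3338  0.3239 -0.8242] open 0.0001787229343257423
17.475 world [ 0.4057 -0.0697  0.268 ] mill [-0.1567 -0.0949  0.268 ] rot [-89.9749  -0.0025  75.7681] F [-0.0347  0.2568  0.7306] open -7.421888228697982e-05
```

View pics/fsceneo.png

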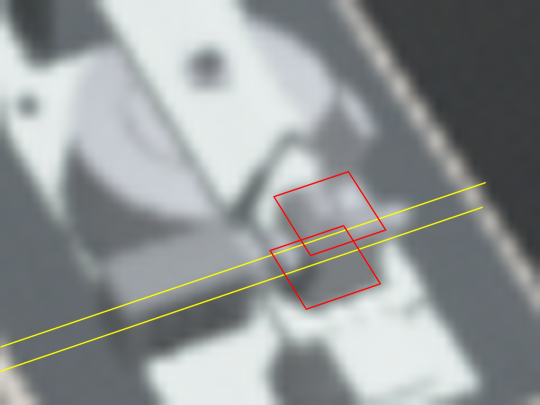

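View pics/ftopo.png

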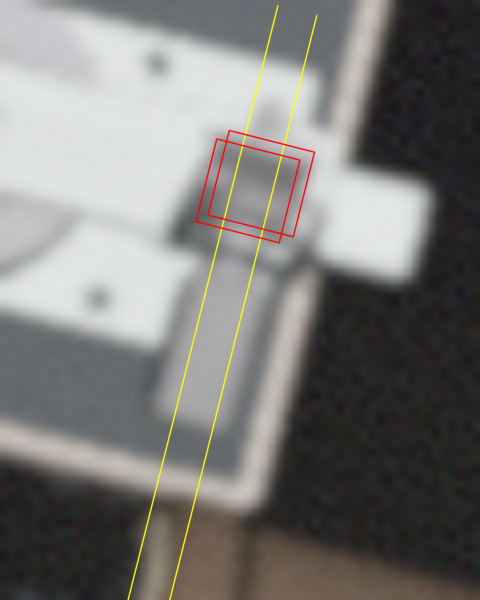

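```bash
python3 -c "
from h import *
for f in(.9,1.0,1.1): print(f,*[((proj('scene',mill(P,[-.022+r*np.cos(f),-.0945+y,.1395+r*np.sin(f)]))-[296,212]+.5)*9-.5)[0] for r,y in((.051,0),(.063,.012),(.063,-.012),(.035,.018),(.035,-.018))])"
```

```text
0.9 [360.1257 147.8854] [365.7611  97.6574] [398.4094 147.7566] [307.4013 143.9195] [355.2794 219.3617]
1.0 [349.4427 145.7884] [352.594  94.942] [385.1979 145.1435] [300.084  142.4921] [347.9237 218.0207]
1.1 [337.8958 144.7795] [338.3478  93.5766] [370.8901 143.8845] [292.1958 141.8042] [339.9835 217.4221]
```

Call:
{"fn": "step_arm", "kwargs": {"motion": [{"jaw":0,"x":0,"y":0,"z":-45,"spin":0},{"jaw":0,"x":0,"y":10,"z":-45,"spin":0},{"jaw":0,"x":0,"y":18,"z":-37,"spin":0},{"jaw":0,"x":0,"y":0,"z":0,"spin":0},{"jaw":0,"x":0,"y":0,"z":0,"spin":0},{"jaw":0,"x":0,"y":0,"z":0,"spin":0}]}}

```text
time_s: 18.27
ee_pos: [0.5306, -0.1015, 0.2413]
ee_rot: [-90.1, 0.0, 75.8]
contact_force: [0.1, -0.5, -0.2]
opening: -0.0001
```

```bash
python3 ov2.py g
```

```text
18.275 world [ 0.5306 -0.1015  0.2413] mill [-0.0278 -0.095   0.2413] rot [-90.0536   0.002   75.7624] F [ 0.1347 -0.4829 -0.1975] open -8.462046806755492e-05
18.325 world [ 0.5306 -0.1015  0.2414] mill [-0.0278 -0.095   0.2414] rot [-90.0748   0.003   75.7648] F [ 0.2193 -0.2529 -0.2637] open -0.00012073406068729997
```

View pics/gsceneo.png

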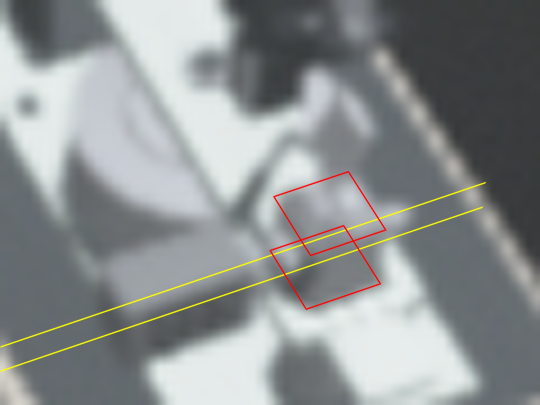

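Call:
{"fn": "step_arm", "kwargs": {"motion": [{"jaw":0,"x":0,"y":11,"z":-8,"spin":0},{"jaw":0,"x":0,"y":10,"z":-8,"spin":0},{"jaw":0,"x":0,"y":6,"z":-5,"spin":0},{"jaw":0,"x":0,"y":6,"z":-5,"spin":0},{"jaw":0,"x":0,"y":5,"z":-7,"spin":0},{"jaw":0,"x":0,"y":4,"z":-4,"spin":0},{"jaw":0,"x":0,"y":4,"z":-4,"spin":0},{"jaw":0,"x":0,"y":0,"z":0,"spin":0}]}}

```text
time_s: 19.38
ee_pos: [0.5707, -0.1116, 0.1944]
ee_rot: [-90.0, -0.0, 75.8]
contact_force: [0.0, 0.5, 1.2]
opening: -0.0002
```

```bash
python3 ov2.py i
```

```text
19.375 world [ 0.5707 -0.1116  0.1944] mill [ 0.0136 -0.095   0.1944] rot [-90.0266  -0.0097  75.7583] F [0.0079 0.4956 1.1847] open -0.0002329518934614165
19.425 world [ 0.5708 -0.1116  0.1946] mill [ 0.0136 -0.095   0.1946] rot [-90.0485  -0.008   75.7557] F [-1.233   0.2283  0.1447] open -9.308908716625466e-06
```

View pics/isceneo.png

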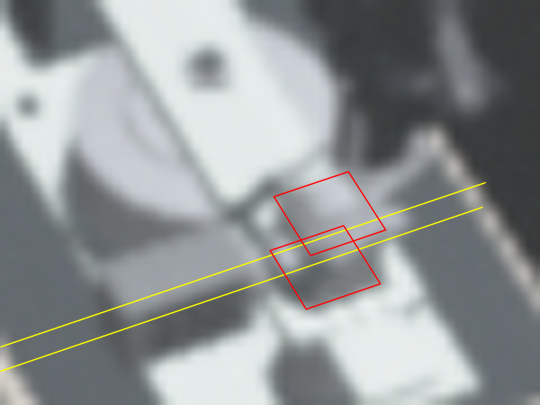

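Call:
{"fn": "step_arm", "kwargs": {"motion": [{"jaw":0,"x":0,"y":3,"z":-3,"spin":0},{"jaw":0,"x":0,"y":3,"z":-3,"spin":0},{"jaw":0,"x":0,"y":4,"z":-2,"spin":0},{"jaw":0,"x":0,"y":4,"z":-2,"spin":0},{"jaw":0,"x":0,"y":0,"z":0,"spin":0}]}}

```text
time_s: 20.1
ee_pos: [0.5821, -0.1153, 0.184]
ee_rot: [-90.3, 0.1, 75.8]
contact_force: [-2.4, -0.7, 9.9]
opening: 0.0001
```

Call:
{"fn": "step_arm", "kwargs": {"motion": [{"jaw":0,"x":0,"y":3,"z":-2,"spin":0},{"jaw":0,"x":0,"y":3,"z":-2,"spin":0},{"jaw":0,"x":0,"y":3,"z":-1,"spin":0},{"jaw":0,"x":0,"y":0,"z":0,"spin":0}]}}

```text
time_s: 20.6
ee_pos: [0.5867, -0.1158, 0.1719]
ee_rot: [-90.3, 0.0, 75.8]
contact_force: [4.0, -1.4, 1.4]
opening: 0.0002
```

```bash
python3 ov2.py j
```

```text
20.6 world [ 0.5867 -0.1158  0.1719] mill [ 0.0301 -0.0951  0.1719] rot [-90.2501   0.0062  75.7618] F [ 4.0499 -1.4126  1.4375] open 0.0001632614524898762
20.65 world [ 0.5866 -0.1158  0.1719] mill [ 0.03   -0.0951  0.1719] rot [-90.2448   0.0043  75.7594] F [ 4.3883 -1.5642  1.3457] open 7.970278293470046e-05
```

View pics/jsceneo.png

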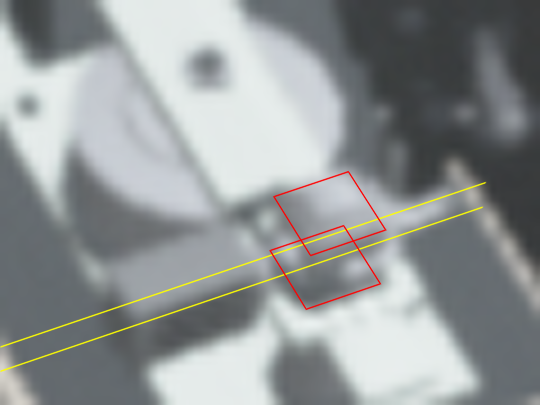

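Call:
{"fn": "step_arm", "kwargs": {"motion": [{"jaw":0,"x":0,"y":2,"z":-3,"spin":0},{"jaw":0,"x":0,"y":3,"z":0,"spin":0},{"jaw":0,"x":0,"y":3,"z":0,"spin":0},{"jaw":0,"x":0,"y":0,"z":0,"spin":0}]}}

```text
time_s: 21.2
ee_pos: [0.5875, -0.1157, 0.1642]
ee_rot: [-89.9, -0.0, 75.8]
contact_force: [-0.7, 0.9, 6.7]
opening: -0.0002
```

Call:
{"fn": "step_arm", "kwargs": {"motion": [{"jaw":0,"x":0,"y":2,"z":0,"spin":0},{"jaw":0,"x":0,"y":2,"z":0,"spin":0},{"jaw":0,"x":0,"y":0,"z":0,"spin":0}]}}

```text
time_s: 21.58
ee_pos: [0.5891, -0.1162, 0.1628]
ee_rot: [-90.2, -0.0, 75.8]
contact_force: [-2.5, 0.5, 14.7]
opening: -0.0003
```

Call:
{"fn": "step_arm", "kwargs": {"motion": [{"jaw":0,"x":0,"y":2,"z":0,"spin":0},{"jaw":0,"x":0,"y":1,"z":0,"spin":0},{"jaw":0,"x":0,"y":0,"z":0,"spin":0}]}}

```text
time_s: 21.95
ee_pos: [0.5905, -0.1165, 0.1618]
ee_rot: [-90.4, -0.0, 75.8]
contact_force: [-1.7, 0.6, 19.7]
opening: 0.0
```

```bash
python3 ov2.py k
```

```text
21.95 world [ 0.5905 -0.1165  0.1618] mill [ 0.034  -0.0949  0.1618] rot [-90.3541  -0.0053  75.768 ] F [-1.7098  0.6458 19.7338] open 3.1393591854333225e-05
22.0 world [ 0.5905 -0.1165  0.1618] mill [ 0.034  -0.0949  0.1618] rot [-90.3532  -0.0062  75.7674] F [-2.6324  1.1769 20.0385] open 2.625179591574575e-05
```

View pics/ksceneo.png

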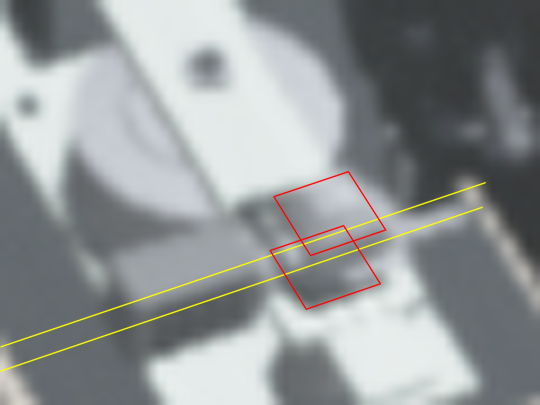

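Call:
{"fn": "step_arm", "kwargs": {"motion": [{"jaw":0,"x":0,"y":-15,"z":0,"spin":0},{"jaw":0,"x":0,"y":-40,"z":0,"spin":0},{"jaw":0,"x":0,"y":-50,"z":0,"spin":0},{"jaw":0,"x":0,"y":-40,"z":0,"spin":0},{"jaw":0,"x":0,"y":0,"z":40,"spin":0},{"jaw":0,"x":0,"y":0,"z":60,"spin":0},{"jaw":0,"x":0,"y":0,"z":60,"spin":0},{"jaw":0,"x":0,"y":0,"z":50,"spin":0},{"jaw":0,"x":0,"y":0,"z":0,"spin":0}]}}

```text
time_s: 23.18
ee_pos: [0.3799, -0.063, 0.2995]
ee_rot: [-89.7, -0.0, 75.8]
contact_force: [0.2, -0.3, -0.2]
opening: -0.0001
```

```bash
python3 ov2.py l; python3 - <<'E'
import cv2,numpy as np
a=cv2.imread("pics/lscene.png")[218:253,304:354];b=cv2.imread("pics/ltop.png")[178:213,330:380]
cv2.imwrite("pics/l2.png",np.hstack([cv2.resize(x,(400,280),interpolation=2) for x in(a,b)]))
from h import *
for f in(0,.12,.25,.4): print(f,*[((proj('scene',mill(P,[-.022+r*np.cos(f),-.0945+y,.1395+r*np.sin(f)]))-[304,218]+.5)*8-.5)[0] for r,y in((.051,0),(.063,.012),(.063,-.012),(.04,-.018))])
E
```

```text
23.175 world [ 0.3799 -0.063   0.2995] mill [-0.1833 -0.0948  0.2995] rot [-89.7044  -0.0168  75.771 ] F [ 0.2493 -0.316  -0.1764] open -8.949277344786733e-05
23.225 world [ 0.3824 -0.0637  0.3005] mill [-0.1807 -0.0949  0.3005] rot [-89.9018  -0.0122  75.7651] F [-0.1914 -0.291   0.1595] open 8.733584441454628e-05
0 [295.1508 136.6168] [308.9093 105.2289] [337.6155 149.2131] [290.7273 178.8319]
0.12 [295.351  126.5805] [309.2035  92.7945] [338.0144 136.8165] [290.8756 170.9904]
0.25 [293.6166 116.4692] [307.1265  80.2366] [336.0318 124.3132] [289.4936 163.1116]
0.4 [289.1085 106.0112] [301.6441  67.2076] [330.631  111.3639] [285.9214 154.9908]
```

View pics/l2.png

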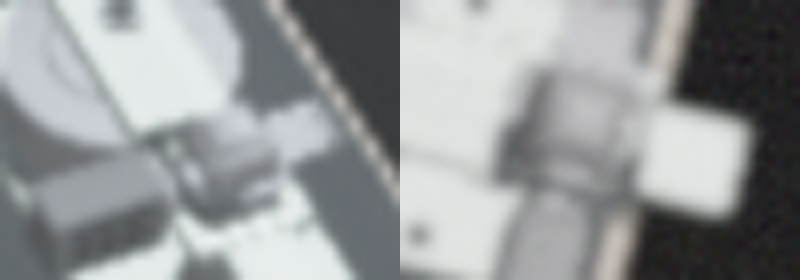

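View pics/ltopo.png

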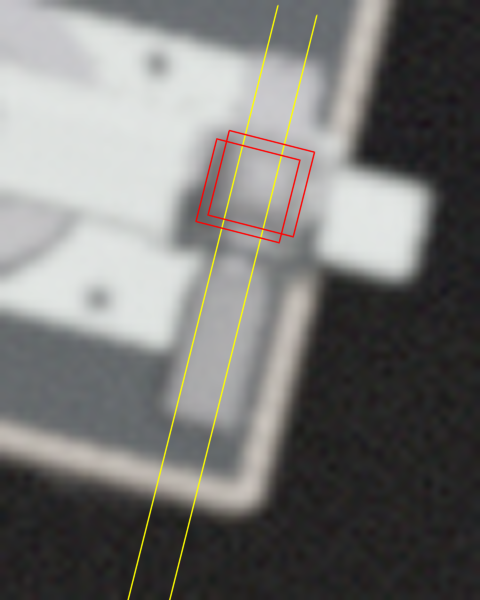

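```bash
python3 - <<'E'
from h import *
snap("top","zt");a=cv2.imread("pics/top0.png");b=cv2.imread("pics/zt.png")
for n,(x0,y0,x1,y1) in dict(timer=(400,198,436,232),tweez=(165,162,218,184)).items():
    print(n,cv2.phaseCorrelate(np.float32(a[y0:y1,x0:x1].mean(2)),np.float32(b[y0:y1,x0:x1].mean(2))))
st(); print(arm.finish_job())
E
```

```text
timer ((0.14085813123553947, 0.13937986034026295), 1.0616755154397752)
tweez ((0.033860024078084194, 0.012156348810702156), 1.0031790174083945)
23.325 world [ 0.3848 -0.0645  0.3016] mill [-0.1782 -0.095   0.3016] rot [-90.0228  -0.0035  75.7602] F [-0.1025  0.0457  0.0562] open 0.00020430441072492625
the job is handed in; nothing more can be done
None
```

I closed the mill: clamp bar down over the post, middle-sized hitch pin pushed home through the cross hole, wire loop pressed over the post end until it snapped. I handed it in at 23.3 s, and no verdict came back.

What the last checks showed:
- **Clamp bar:** it stopped against about 16 N at 121 mm, and later pictures show the post standing through the slot.
- **Pin:** the shoulder stopped it at about 18 N. In the picture the tip lay about 31–33 mm beyond the hole's middle, where fully home is 30 mm. It stayed in place after release.
- **Loop:** the push force rose to 10 N, fell to 1.4 N as it snapped, then the loop stood firm at 20 N with the tab about level with the hinge. The picture first read about 0.07 rad. Corrected by the 0.4 px offset seen at the pin tip, it reads about 0.03 rad. Both are under the 0.12 limit, but the angle is my least certain measurement.
- **Bystanders:** the timer and tweezers moved less than 0.2 px in the overhead picture, well inside the 40 mm limit.
- **Arm:** it stands clear of everything, with contact force near zero.

Two things caught briefly: the pin snagged at about 7 N partway into the hole, and the fingers brushed the post at about 4 N while closing the loop. Both passed as I carried on slowly, the second after a 3 mm shift off the post.

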